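# Charge a cold transport carrier and load the sample tubes

## Robot

A 7-joint arm with a two-finger parallel gripper is mounted at the origin on a cart in front of the work surface, level with it; the furniture and walls round the work are solid. World frame = base frame: x ahead of the robot, y to its left, z up, the work surface at z = 0. Lengths are in mm, angles in degrees, forces in N, time in s.
With the tool pointing down it reaches from about 400 to 900 mm from the base axis. Payload 5.6 kg.
Tool frame: the origin (TCP) lies at the very end of the fingers, on their centre line; the grasp point (between the pads) lies 19 mm behind it; z points along the fingers, y is the line along which they close (so a half turn about z gives the same grasp; the last joint's range is limited). The gripper opens to 92 mm and grips with 3 to 60 N. Pads are 20 mm wide; open, the fingers measure 128 mm over their backs; the gripper's body (75 mm by 189 mm) begins 69 mm behind the grasp point.
Start: joints at [-77.865, 26.786, -0.665, 91.828, 0.344, 61.387, -3.226], TCP at [163.875, 629.01, 214.592] pointing down, gripper open.
Joint ranges: [-144.91, 144.91], [-17.63, 115.5], [-89.93, 88.59], [15.96, 139.68], [-74.01, 254.01], [8.47, 105.57], [-167.45, 167.45]. Speed limits (degrees/s): [147.25, 147.25, 180, 180, 180, 180, 180].

## Interface

Orientations are given as [roll, pitch, yaw] about the fixed x, y, z axes, in that order (R = Rz(yaw) Ry(pitch) Rx(roll)).
In Python, from station import telemetry, vision, job_done gives the robot as it stands.
- The arm moves only by the tool arm_command, never from a script. Its argument "commands" is a list of rows, each an object with "slide": the shift along the world's x, y, z in m, a list of three; "delta_rot": the turn, a rotation vector about the world's x, y, z in degrees, a list of three; "jaw": the opening in per cent of the stroke, from 0 (shut) to 100 (fully open). A call has 1 to 10 rows; each row shifts and turns the commanded pose from where the row before left it; what a row does not reach is not made up. A row lasts 1/10 s, in which the tool goes at most 50 mm and 8.59 degrees, less where a joint would pass 70% of its speed; a pose out of reach is approached as far as the arm can. A call with a gripper value outside its range is refused whole. The fingers move at their own pace and stop on an object; the grip force is fixed at half the most. Time passes only in rows, so rows that do not move let the fingers close. It gives the time, the measured TCP pose, the force, the opening and the grip force at its end, in the units of the state.
- telemetry.observe(): the state, without advancing time (a new reading comes with each control period).
- vision.snapshot(name): name is "scene" or "side" or "wrist"; returns a dict with "frame" (420x560x3 uint8, blue, green, red), "fx", "fy", "cx", "cy" (pixels), "extrinsics" (4x4, takes a point from camera to world coordinates). Camera axes: x right, y down, z forward; pixel columns grow to the right and rows downward; lengths in mm; the calibration is good to about 2 mm. A picture is of the moment at which its call begins. There is no depth.
- job_done(): hands the job in; it is judged then, once.
The state is a dict: "time": time; "joint_pos": joint angles; "dq": joint speeds; "joint_efforts": joint torques, N m; "tool_pos": TCP position; "eef_rot": TCP orientation; "force": force on the tool from outside, world axes, zero at the start; "wrist_torque": the same for the moment, N m; "grip_width": finger opening in mm; "finger_force": force on a finger pad.
Only numpy, scipy, OpenCV 4.12 (cv2) and the standard library are available. Lean on these libraries where they do the work, as an engineer would, in place of code of your own. Each camera call takes 0.05 s, during which the arm holds its last target. There are 200 camera calls.

## Task

Get the cold carrier ready to go: first pick up the steel beaker and tip all its orange cooling balls into the carrier's open coolant tray, and stand the beaker upright again on the desk beside the carrier. Then put every sample tube from the green stand through a shuttered window of the carrier, one tube to a window, feeling about under the shutters with the tube's foot until it drops into the hidden socket and stands upright, fully home. Leave the jar, the marker and the label roll where they are.

Things in the scene. Friction and masses are not known exactly. Their poses are not given: they have to be found in the camera images.
- cup: steel beaker, open at the top, 75 mm tall, 55 mm across at the foot and 61 mm at the rim outside, wall 3 mm, base 6 mm; origin at the centre of its underside, z up its axis, about 120 g. May be gripped across its outside diameter
- cup_mid (a point): point on the beaker's axis half-way up (37.5 mm above its underside); z towards the mouth
- carrier: cold transport carrier, fixed, 248 mm in x, 190 mm in y; origin at the centre of its underside. Its +y side is an open blue coolant tray, its -y side a white block (own y -95 to -20 mm, 66 mm high) with four windows 58 mm apart along x, each closed by two sprung black shutters hinged on its +y and -y edges, which a tube pushes down with under 1 N
- tray (a point): centre of the coolant tray's inner floor, 6 mm above the desk, axes as the carrier's; inside the tray measures 238 mm in x by 110 mm in y (y from -55 mm at the white block to +55 mm at the outer rim); blue rims 45 mm above the desk
- stand: green tube stand, fixed, 206 x 56 x 32 mm, origin at the centre of its underside, with four holes (21 mm across, 26 mm deep) 50 mm apart along its x in which the tubes stand; a standing tube's centre is 58.5 mm above the desk, its cap top 111 mm
- jar_mid (a point): centre of a steel cotton jar (about 74 mm across, 96 mm tall) that stays where it is
- marker: black marker pen lying on the desk, 136 x 19 mm, stays where it is
- labels: white label roll, 60 x 76 x 32 mm, stays where it is
- window_a (a point): centre of a 40 x 40 mm window, level with the white cover (66 mm above the desk), axes as the carrier's. 30 mm below the cover lies a flat ledge with one hidden round blind hole, 21.4 mm wide (2 mm chamfer), 30 mm deep, its centre up to 4 mm off this point in x and in y, differing by window and start: feel for it. A seated tube's centre is 7.5 mm below this point; a tube on the ledge, 22.5 mm above
- window_b (a point): centre of a 40 x 40 mm window, level with the white cover (66 mm above the desk), axes as the carrier's. 30 mm below the cover lies a flat ledge with one hidden round blind hole, 21.4 mm wide (2 mm chamfer), 30 mm deep, its centre up to 4 mm off this point in x and in y, differing by window and start: feel for it. A seated tube's centre is 7.5 mm below this point; a tube on the ledge, 22.5 mm above
- window_c (a point): centre of a 40 x 40 mm window, level with the white cover (66 mm above the desk), axes as the carrier's. 30 mm below the cover lies a flat ledge with one hidden round blind hole, 21.4 mm wide (2 mm chamfer), 30 mm deep, its centre up to 4 mm off this point in x and in y, differing by window and start: feel for it. A seated tube's centre is 7.5 mm below this point; a tube on the ledge, 22.5 mm above
- window_d (a point): centre of a 40 x 40 mm window, level with the white cover (66 mm above the desk), axes as the carrier's. 30 mm below the cover lies a flat ledge with one hidden round blind hole, 21.4 mm wide (2 mm chamfer), 30 mm deep, its centre up to 4 mm off this point in x and in y, differing by window and start: feel for it. A seated tube's centre is 7.5 mm below this point; a tube on the ledge, 22.5 mm above
- tube_1_mid (a point): centre (half-way up) of a clear red-capped sample tube, 105 mm tall, upright in the green stand at the start; body 17.6 mm across with a flat foot, screw cap 23.8 mm across over the top 17 mm (37 to 52 mm above this point); z along the tube towards the cap, 20 g. May be absent. Grip the cap firmly from above, or side forces on the foot tilt it
- tube_2_mid (a point): centre (half-way up) of a clear red-capped sample tube, 105 mm tall, upright in the green stand at the start; body 17.6 mm across with a flat foot, screw cap 23.8 mm across over the top 17 mm (37 to 52 mm above this point); z along the tube towards the cap, 20 g. May be absent. Grip the cap firmly from above, or side forces on the foot tilt it
- tube_3_mid (a point): centre (half-way up) of a clear red-capped sample tube, 105 mm tall, upright in the green stand at the start; body 17.6 mm across with a flat foot, screw cap 23.8 mm across over the top 17 mm (37 to 52 mm above this point); z along the tube towards the cap, 20 g. May be absent. Grip the cap firmly from above, or side forces on the foot tilt it
- tube_4_mid (a point): centre (half-way up) of a clear red-capped sample tube, 105 mm tall, upright in the green stand at the start; body 17.6 mm across with a flat foot, screw cap 23.8 mm across over the top 17 mm (37 to 52 mm above this point); z along the tube towards the cap, 20 g. May be absent. Grip the cap firmly from above, or side forces on the foot tilt it
- ball_1_center (a point): centre of a hard orange cooling ball, 17 mm across, 12 g, in the beaker at the start; rolls easily. May be absent
- ball_2_center (a point): centre of a hard orange cooling ball, 17 mm across, 12 g, in the beaker at the start; rolls easily. May be absent
- ball_3_center (a point): centre of a hard orange cooling ball, 17 mm across, 12 g, in the beaker at the start; rolls easily. May be absent
- ball_4_center (a point): centre of a hard orange cooling ball, 17 mm across, 12 g, in the beaker at the start; rolls easily. May be absent
- ball_5_center (a point): centre of a hard orange cooling ball, 17 mm across, 12 g, in the beaker at the start; rolls easily. May be absent
Things that resemble listed ones, but are neither listed nor needed, are in the scene too. Leave any blue or pink look-alike of the part that bears tube_3_mid alone.

How it is judged:
By the outcome, as a careful person would: the job done as asked, in the order asked, and still so for the second after the job is handed in, with the robot touching nothing.
Of tube_1, tube_2, tube_3, tube_4 only 3 to 4 are there at a start; the rules pass over those that are not, and their reading is None.
Of ball_1, ball_2, ball_3, ball_4, ball_5 only 3 to 5 are there at a start; the rules pass over those that are not, and their reading is None.
At some moment in a run one of cup may be knocked a few centimetres aside while the robot is not near it.
It also fails if it takes over 210 s, if anything falls off the work surface, if the arm or the gripper's body presses on something with over 40 N, if the wrist force passes 120 N, or if a joint passes its speed limit or range.

## Working session

There is one attempt and no reset: what is moved stays moved. The work goes in short steps, Python scripts to look and compute and a tool call to move; the robot and the scene stay as the last step left them, time stands still between calls to the robot, and variables do not carry over. Pictures are saved under pics/ and viewed, at most 14 in all, crops included, and the job is handed in when it is done.

Besides the shell and the picture viewer there is one more tool, called after "Call:" by a JSON object that holds its "op" and its "data". arm_command: Moves the arm, as the interface text tells. Its arguments: {"type":"object","properties":{"commands":{"type":"array","items":{"type":"object","properties":{"slide":{"type":"array","items":{"type":"number"}},"delta_rot":{"type":"array","items":{"type":"number"}},"jaw":{"type":"number"}}}}},"required":["commands"]}

```bash
ls; mkdir -p pics; cat > h.py <<'E'
import numpy as np, cv2, json
from station import telemetry, vision, job_done
def snap(name, out):
    s=vision.snapshot(name); cv2.imwrite(f'pics/{out}.png',np.array(s['frame']))
    d={k:np.array(s[k]).tolist() for k in('fx','fy','cx','cy','extrinsics')}
    json.dump(d,open(f'pics/{out}.json','w')); return s
def cam(out): return json.load(open(f'pics/{out}.json'))
def ray(out,u,v):
    c=cam(out);T=np.array(c['extrinsics']);d=T[:3,:3]@np.array([(u-c['cx'])/c['fx'],(v-c['cy'])/c['fy'],1.])
    return T[:3,3],d/np.linalg.norm(d)
def atz(out,u,v,z):
    o,d=ray(out,u,v);return (o+d*(z-o[2])/d[2]).round(1)
def tri(*obs):
    A=np.zeros((3,3));b=np.zeros(3);R=[ray(*o) for o in obs]
    for o,d in R:
        P=np.eye(3)-np.outer(d,d);A+=P;b+=P@o
    p=np.linalg.solve(A,b);r=[np.linalg.norm((np.eye(3)-np.outer(d,d))@(p-o)) for o,d in R]
    return p.round(1),np.round(r,1)
def proj(out,p):
    c=cam(out);T=np.array(c['extrinsics']);q=T[:3,:3].T@(np.array(p)-T[:3,3]);return (round(c['fx']*q[0]/q[2]+c['cx'],1),round(c['fy']*q[1]/q[2]+c['cy'],1))
def st():
    s=telemetry.observe()
    for k in('time','tool_pos','eef_rot','force','grip_width','finger_force'):print(k,np.round(s[k],2))
    return s
E
python3 - <<'E'
from h import *
a=snap('scene','scene0')['frame'];b=snap('side','side0')['frame'];snap('wrist','wrist0')
st()
for n in('scene0','side0','wrist0'):print(n,np.round(cam(n)['extrinsics'],2).tolist(),cam(n)['fx'])
E
```

```text
pics
time 0.15
tool_pos [163.8  628.59 213.88]
eef_rot [-1.7993e+02  1.0000e-02  1.6540e+02]
force [ 0.53 -0.36 -0.47]
grip_width 91.75
finger_force 0.0
scene0 [[0.65, -0.44, 0.61, -110.53], [-0.76, -0.37, 0.54, -606.09], [-0.01, -0.82, -0.57, 728.38], [0.0, 0.0, 0.0, 1.0]] 492.54200391073056
side0 [[0.82, -0.37, 0.44, 147.74], [-0.58, -0.52, 0.63, -626.26], [-0.0, -0.77, -0.64, 732.76], [0.0, 0.0, 0.0, 1.0]] 487.20064383558577
wrist0 [[0.25, 0.94, 0.23, 99.89], [0.97, -0.24, -0.06, 644.33], [-0.0, 0.23, -0.97, 384.49], [0.0, 0.0, 0.0, 1.0]] 367.479704255481
```

View pics/scene0.png

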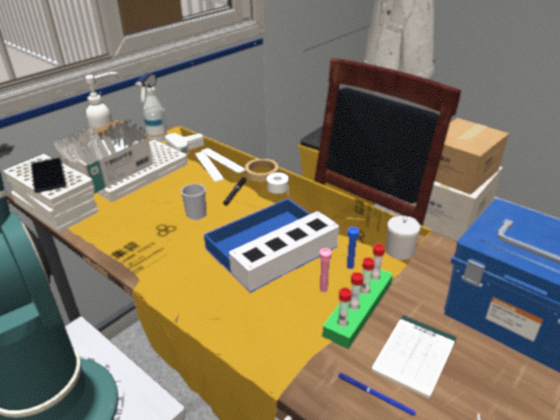

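View pics/side0.png

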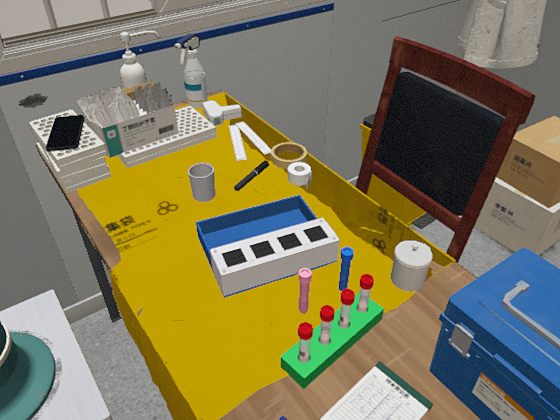

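The pictures show the beaker at scene (195,201) and side (202,182), the carrier at scene (272,243) and side (268,245), and the green stand with four red-capped tubes. Side view cap pixels are (305,329), (327,311), (348,296) and (366,281). The look-alikes are pink at side (305,275) and blue at side (346,255), both to leave alone. The wanted tubes are the red-capped ones standing in the green stand. I'll check this in a close crop.

```bash
python3 - <<'E'
from h import *
a=cv2.imread('pics/side0.png');b=cv2.imread('pics/scene0.png')
cv2.imwrite('pics/c1.png',np.vstack([cv2.resize(a[150:390,180:440],(780,720))[:,:],]) [:600])
cv2.imwrite('pics/c1.png',cv2.resize(a[155:385,180:440],(678,600),interpolation=cv2.INTER_CUBIC))
cv2.imwrite('pics/c2.png',cv2.resize(b[175:350,170:400],(788,600),interpolation=cv2.INTER_CUBIC))
E
```

```text
(no output)
```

View pics/c1.png

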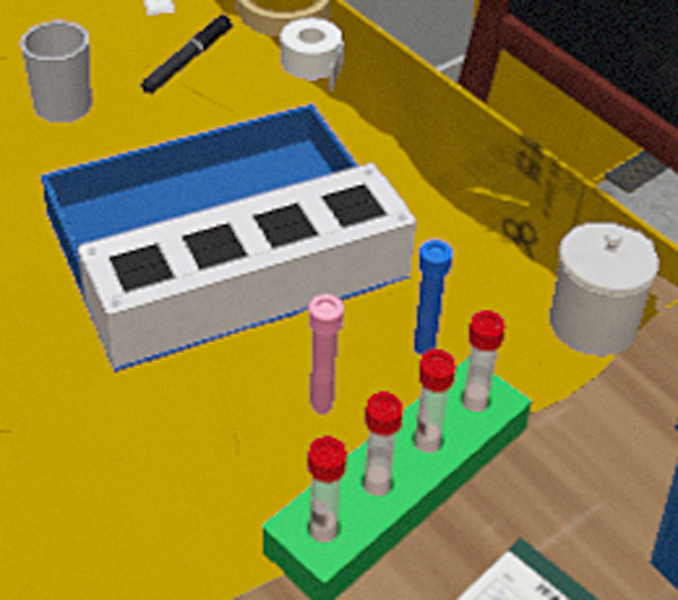

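View pics/c2.png

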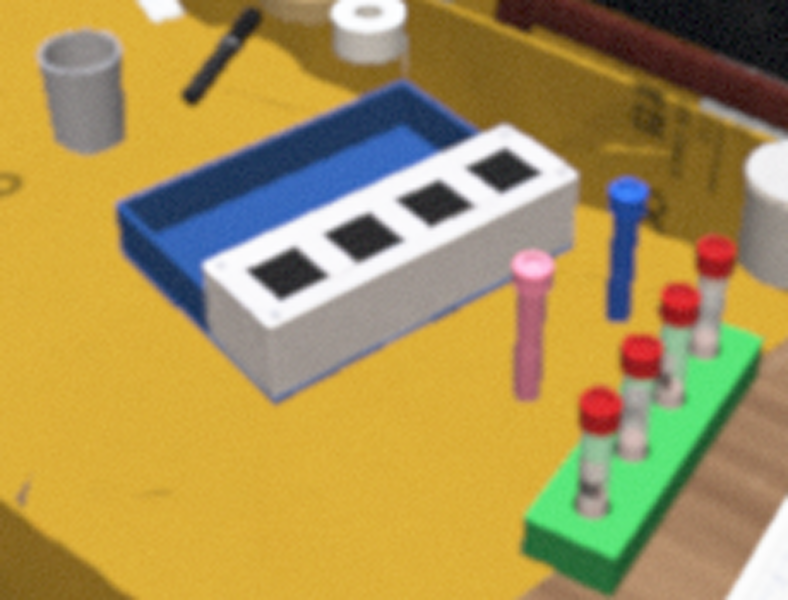

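```bash
cat >> h.py <<'E'
def S(u,v): return ('side0',180+u/2.608,155+v/2.608)
def C(u,v): return ('scene0',170+u/3.426,175+v/3.4286)
E
python3 - <<'E'
from h import *
P={'cuprim':((56,41),(81,53)),'cap1':((327,448),(600,398)),'cap2':((384,402),(641,346)),'cap3':((437,360),(680,294)),'cap4':((487,322),(716,247)),
'w1':((142,267),(288,274)),'w2':((215,244),(365,237)),'w3':((286,224),(435,203)),'w4':((354,205),(504,170)),'pinktop':((326,303),(533,262)),'bluetop':((435,249),(629,189)),
'blockcorner_near':((112,308),(273,326)),'blockcorner_far':((414,219),(578,173)),'traycorner_L':((43,178),(119,205)),'traycorner_R':((311,105),(404,82)),'jarlid':((611,243),(800,150))}
for k,(s,c) in P.items(): print(k,*tri(S(*s),C(*c)))
s=st();print(s['joint_pos'])
E
```

```text
cuprim [541.5 253.5  69.9] [1.8 1.8]
cap1 [ 449.4 -267.4  109.7] [1.4 1.4]
cap2 [ 501.2 -258.7  105.8] [2. 2.]
cap3 [ 549.1 -253.2  108.4] [1.8 1.8]
cap4 [ 597.1 -247.6  109.4] [1.3 1.3]
w1 [460.  -31.2  61.9] [1.6 1.6]
w2 [515.7 -45.6  65. ] [2.2 2.2]
w3 [574.5 -55.3  61.8] [1.7 1.7]
w4 [628.5 -70.8  65.1] [1.5 1.5]
pinktop [ 524.4 -169.1  103.2] [1.8 1.8]
bluetop [ 617.4 -173.7  105.2] [1.8 1.8]
blockcorner_near [421.6 -53.8  59.5] [2.9 2.9]
blockcorner_far [ 653.8 -112.6   68.1] [1.7 1.7]
traycorner_L [455.1 120.4  44.3] [1.3 1.3]
traycorner_R [694.6  71.6  43.1] [1.9 1.9]
jarlid [ 738.4 -228.3   90.2] [1. 1.]
time 0.15
tool_pos [163.8  628.59 213.88]
eef_rot [-1.7993e+02  1.0000e-02  1.6540e+02]
force [ 0.53 -0.36 -0.47]
grip_width 91.75
finger_force 0.0
[-77.86377618  26.82399293  -0.66438666  91.86620167   0.34348101
  61.38607422  -3.22358329]
```

Call:
{"op": "arm_command", "data": {"commands": [{"slide": [0, 0, 0.03], "jaw": 100}, {"slide": [0.02, -0.02, 0.02]}, {"slide": [0.035, -0.035, 0.01]}, {"slide": [0.035, -0.035, 0]}, {"slide": [0.035, -0.035, 0]}, {"slide": [0.035, -0.035, 0]}, {"slide": [0.035, -0.035, 0]}, {"slide": [0.035, -0.035, 0]}, {"slide": [0.035, -0.035, 0]}, {"slide": [0.025, -0.03, 0]}]}}

```text
$.commands[0]: bad value
```

```bash
cat >> h.py <<'E'
def log():
    s=telemetry.observe();open('log.jsonl','a').write(json.dumps({k:np.array(s[k]).tolist() for k in('joint_pos','tool_pos','eef_rot')})+'\n')
    st();print(np.round(s['joint_pos'],1))
E
python3 -c "
from h import *
log();snap('wrist','w1')"
```

```text
time 0.15
tool_pos [163.8  628.59 213.88]
eef_rot [-1.7993e+02  1.0000e-02  1.6540e+02]
force [ 0.53 -0.36 -0.47]
grip_width 91.75
finger_force 0.0
[-77.9  26.8  -0.7  91.9   0.3  61.4  -3.2]
```

Call:
{"op": "arm_command", "data": {"commands": [{"delta_rot": [0, -5, 0]}, {"delta_rot": [0, -7, 0]}, {"delta_rot": [0, -7, 0]}, {"delta_rot": [0, -7, 0]}, {"delta_rot": [0, -7, 0]}, {"delta_rot": [0, -7, 0]}, {"delta_rot": [0, -5, 0]}, {}]}}

```text
$.commands[0]: bad value
```

```bash
python3 -c "
from h import *
log()"
```

```text
time 0.2
tool_pos [163.8  628.66 213.99]
eef_rot [-1.7994e+02  1.0000e-02  1.6540e+02]
force [-0.68 -0.12  0.06]
grip_width 91.75
finger_force 0.0
[-77.9  26.8  -0.7  91.9   0.3  61.4  -3.2]
```

Call:
{"op": "arm_command", "data": {"commands": [{"slide": [0, 0, 0.03], "delta_rot": [0, 0, 0], "jaw": 100}, {"slide": [0.02, -0.02, 0.02], "delta_rot": [0, 0, 0], "jaw": 100}, {"slide": [0.035, -0.035, 0.01], "delta_rot": [0, 0, 0], "jaw": 100}, {"slide": [0.035, -0.035, 0], "delta_rot": [0, 0, 0], "jaw": 100}, {"slide": [0.035, -0.035, 0], "delta_rot": [0, 0, 0], "jaw": 100}, {"slide": [0.035, -0.035, 0], "delta_rot": [0, 0, 0], "jaw": 100}, {"slide": [0.035, -0.035, 0], "delta_rot": [0, 0, 0], "jaw": 100}, {"slide": [0.035, -0.035, 0], "delta_rot": [0, 0, 0], "jaw": 100}, {"slide": [0.035, -0.035, 0], "delta_rot": [0, 0, 0], "jaw": 100}, {"slide": [0.025, -0.03, 0], "delta_rot": [0, 0, 0], "jaw": 100}]}}

```text
time: 1.2
tool_pos: [455.7, 331.6, 274.6]
eef_rot: [-180.0, 0.1, 165.3]
force: [0.4, -0.5, -0.3]
grip_width: 92.1
finger_force: 0.0
```

```bash
python3 -c "
from h import *
log();snap('wrist','w1')"
```

```text
time 1.2
tool_pos [455.67 331.62 274.57]
eef_rot [-1.7999e+02  5.0000e-02  1.6526e+02]
force [ 0.41 -0.5  -0.33]
grip_width 92.11
finger_force 0.0
[-47.4  15.    9.6 100.9  -2.7  64.3  38.3]
```

Call:
{"op": "arm_command", "data": {"commands": [{"slide": [0, 0, 0], "delta_rot": [0, -5, 0], "jaw": 100}, {"slide": [0, 0, 0], "delta_rot": [0, -7, 0], "jaw": 100}, {"slide": [0, 0, 0], "delta_rot": [0, -7, 0], "jaw": 100}, {"slide": [0, 0, 0], "delta_rot": [0, -7, 0], "jaw": 100}, {"slide": [0, 0, 0], "delta_rot": [0, -7, 0], "jaw": 100}, {"slide": [0, 0, 0], "delta_rot": [0, -7, 0], "jaw": 100}, {"slide": [0, 0, 0], "delta_rot": [0, -5, 0], "jaw": 100}, {"slide": [0, 0, 0], "delta_rot": [0, 0, 0], "jaw": 100}]}}

```text
time: 2.05
tool_pos: [451.2, 333.4, 272.1]
eef_rot: [167.2, 41.6, 160.7]
force: [-0.3, -0.2, -0.6]
grip_width: 92.2
finger_force: 0.0
```

```bash
python3 -c "
from h import *
log()"
```

```text
time 2.05
tool_pos [451.25 333.4  272.07]
eef_rot [167.15  41.64 160.7 ]
force [-0.26 -0.22 -0.64]
grip_width 92.17
finger_force 0.0
[-68.8   4.9   8.4 126.6  60.7  42.4 -29.6]
```

View pics/w1.png

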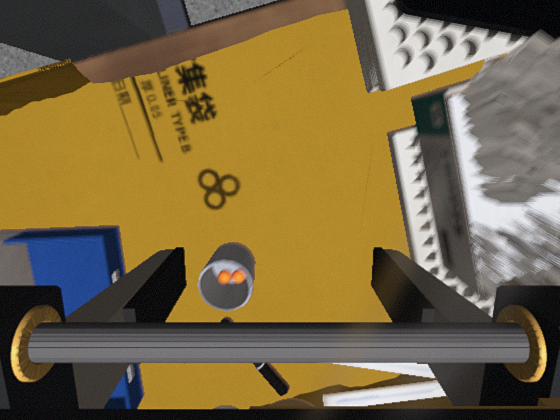

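The wrist view shows the beaker's rim centre at about (226,284) with orange balls inside, the tray corner at lower left, the marker below it, and free desk around the beaker.

```bash
python3 - <<'E'
from h import *
print(tri(S(56,41),C(81,53),('w1',226,284)), atz('w1',226,284,75), tri(S(56,41),('w1',226,284)))
print('foot',atz('w1',240,262,0),atz(*S(62,107),0),atz(*C(88,137),0))
# model fit
from scipy.optimize import least_squares
from scipy.spatial.transform import Rotation as R
import itertools
D=[json.loads(l) for l in open('log.jsonl')]
def fk(q,p,s):
    q=np.radians(np.array(q)*s)
    d1,d3,d5,d7,a3,a5,a7,o1,o7=p
    ry=lambda a:R.from_rotvec([0,a,0]);rz=lambda a:R.from_rotvec([0,0,a])
    A=rz(q[0]+o1);t=np.array([0,0,d1.item() if hasattr(d1,'item') else d1])
    A=A*ry(q[1]);t=t+A.apply([0,0,d3]);A=A*rz(q[2]);t=t+A.apply([a3,0,0])
    A=A*ry(q[3]);t=t+A.apply([a5,0,d5]);A=A*rz(q[4]);A=A*ry(q[5]);t=t+A.apply([a7,0,d7]);A=A*rz(q[6]+o7)
    return t,A
def res(p,s):
    r=[]
    for d in D:
        t,A=fk(d['joint_pos'],p,s);r+=list((t-d['tool_pos'])/10)
        r+=list((A.inv()*R.from_euler('xyz',d['eef_rot'],degrees=True)).as_rotvec()*30)
    return r
best=[]
for ss in itertools.product([1,-1],repeat=4):
    s=np.array([ss[0],1,ss[1],1,ss[2],1,ss[3]])
    for o7 in (0,1.57,3.14,-1.57):
        f=least_squares(res,[300,300,350,250,0,0,0,0,o7],args=(s,));best.append((f.cost,ss,f.x.round(2).tolist()))
best.sort(key=lambda b:b[0])
for b in best[:4]:print(b)
E
```

```text
(array([538.6, 250.1,  72.3]), array([2.4, 1.6, 1.8])) [535.6 251.2  75. ] (array([538. , 250.5,  73.9]), array([1.8, 1.8]))
foot [540.2 257.9   0. ] [537.4 250.6   0. ] [533.1 246.7   0. ]
(np.float64(0.6763542228066045), (-1, -1, -1, -1), [346.29, 491.95, 478.01, 343.26, 4.2, -4.01, -2.64, -0.05, 1.52])
(np.float64(0.6763542228069085), (-1, -1, -1, -1), [346.29, 491.95, 478.01, 343.26, 4.2, -4.01, -2.64, -0.05, 1.52])
(np.float64(0.6763542228069467), (-1, -1, -1, -1), [346.29, 491.95, 478.01, 343.26, 4.2, -4.01, -2.64, -0.05, 1.52])
(np.float64(0.6763542228071702), (-1, -1, -1, -1), [346.29, 491.95, 478.01, 343.26, 4.2, -4.01, -2.64, -0.05, 1.52])
```

```bash
cat > kin.py <<'E'
from h import *
from scipy.optimize import least_squares
from scipy.spatial.transform import Rotation as R
Sg=np.array([-1,1,-1,1,-1,1,-1]);P=[346.29,491.95,478.01,343.26,4.2,-4.01,-2.64,-.05,1.52]
LO=np.array([-144.91,-17.63,-89.93,15.96,-74.01,8.47,-167.45]);HI=np.array([144.91,115.5,88.59,139.68,254.01,105.57,167.45])
def fk(q):
    q=np.radians(np.array(q)*Sg);d1,d3,d5,d7,a3,a5,a7,o1,o7=P
    ry=lambda a:R.from_rotvec([0,a,0]);rz=lambda a:R.from_rotvec([0,0,a])
    A=rz(q[0]+o1)*ry(q[1]);t=np.array([0,0,d1])+A.apply([0,0,d3]);A=A*rz(q[2]);t=t+A.apply([a3,0,0])
    A=A*ry(q[3]);t=t+A.apply([a5,0,d5]);A=A*rz(q[4])*ry(q[5]);t=t+A.apply([a7,0,d7]);return t,A*rz(q[6]+o7)
def ik(q0,t,A,w=.003):
    q0=np.clip(q0,LO+.5,HI-.5)
    f=least_squares(lambda q:np.r_[(fk(q)[0]-t)/10,(fk(q)[1].inv()*A).as_rotvec()*10,(q-q0)*w],q0,bounds=(LO,HI),max_nfev=60)
    r=np.array(f.fun[:6]);return f.x,np.abs(r).max()
E
cat > plan.py <<'E'
from kin import *
qn=json.loads(open('log.jsonl').read().split('\n')[-2])['joint_pos']
def Rg(psi,th): # tool pointing az psi, th from down, closing axis horizontal
    p=np.radians(psi);t=np.radians(th);z=np.array([np.cos(p)*np.sin(t),np.sin(p)*np.sin(t),-np.cos(t)]);y=np.array([-np.sin(p),np.cos(p),0]);x=np.cross(y,z)
    return R.from_matrix(np.c_[x,y,z])
C=np.array([538,251,48.])
for th in(45,60,75):
  for psi in range(-105,106,30):
    A=Rg(psi,th);t=C+A.apply([0,0,19]);b=(None,9)
    for f in (0,180):
        A2=A*R.from_euler('z',f,degrees=True);q,e=ik(qn,t,A2)
        if e<b[1]:b=(q,e,A2)
    if b[1]>.3: continue
    out=[]
    for sg in(1,-1):
        for gam in(-60,-30,0,30,60):
            q=b[0];e=0
            G=np.array([565,60,190.])
            for k in np.linspace(0,1,6)[1:]:
                ax=np.array([np.cos(np.radians(psi)),np.sin(np.radians(psi)),0])
                Af=R.from_euler('z',gam*k,degrees=True)*R.from_rotvec(ax*np.radians(125*k*sg))*b[2]
                Gk=C+(G-C)*k+[0,0,100*(k>0 and k<1)];q,e1=ik(q,Gk+Af.apply([0,0,19]),Af);e=max(e,e1)
            m=min((q-LO).min(),(HI-q).min())
            if e<.3:out.append((sg,gam,round(m)))
    print(th,psi,np.round(b[0]).astype(int),'pours',out)
E
python3 plan.py
```

```text
45 -105 [-47  57  10  77  18  83 -63] pours [(1, -30, 5), (1, 0, 0), (-1, 60, 20)]
45 -75 [-56  51  11  93  33  65 -53] pours [(1, -60, 6), (1, -30, 0), (-1, 30, 3), (-1, 60, 4)]
45 -45 [-63  44  15 110  54  44 -52] pours [(1, -60, 0), (-1, 0, 0), (-1, 30, 9), (-1, 60, 12)]
45 -15 [-55  38   9 126 102  34 -71] pours [(-1, -30, 0), (-1, 0, 5), (-1, 30, 7)]
45 15 [-19  36 -16 135 152  39 -74] pours [(-1, -60, 0), (-1, -30, 0), (-1, 0, 0)]
45 45 [  47   84  -76  133  134   44 -152] pours [(1, -30, 0), (1, 0, 0), (1, 30, 5), (-1, -60, 0)]
45 75 [ 42  62 -59 121  27  10 -36] pours [(1, -60, 4), (1, -30, 20), (1, 0, 3), (-1, 60, 0)]
45 105 [ 32  60 -51 105  -1  41  11] pours [(1, -60, 17), (1, -30, 0), (-1, 0, 0), (-1, 30, 0)]
60 -105 [-50  67  12  67  22  97 -63] pours [(1, -30, 0), (1, 0, 0), (1, 30, 0), (-1, 60, 9)]
60 -75 [-61  59  14  87  37  76 -57] pours [(1, -60, 0), (1, -30, 0), (1, 0, 0), (-1, 0, 1), (-1, 30, 3), (-1, 60, 14)]
60 -45 [-70  52  18 108  60  54 -63] pours [(1, -60, 0), (1, -30, 0), (-1, -30, 0), (-1, 0, 7), (-1, 30, 19), (-1, 60, 4)]
60 -15 [-61  46   8 127 109  52 
[... 469 characters left out ...]
 106 -46] pours [(1, 0, 6), (1, 30, 5), (1, 60, 0), (-1, 30, 15), (-1, 60, 28)]
75 -75 [-64  69  17  80  40  87 -59] pours [(1, -30, 4), (1, 0, 0), (1, 30, 0), (-1, 0, 1), (-1, 30, 15), (-1, 60, 8)]
75 -45 [-76  62  20 104  62  65 -70] pours [(1, -60, 2), (1, -30, 0), (1, 0, 0), (-1, -30, 1), (-1, 0, 20), (-1, 30, 8)]
75 -15 [-70  58  13 124 107  65 -98] pours [(1, -60, 0), (-1, -60, 0), (-1, -30, 18), (-1, 0, 8)]
75 15 [ -46   60    7  137  157   88 -105] pours [(-1, -60, 15)]
75 45 [-28  61  18 135 211  95 -99] pours []
75 75 [ -31   67   37  118  243  106 -107] pours []
75 105 [ 39  79 -50  96 -19  56  35] pours [(1, -60, 0), (1, -30, 20), (1, 0, 0), (-1, -30, 0), (-1, 0, 6), (-1, 30, 3)]
```

```bash
cat > plan2.py <<'E'
exec(open('plan.py').read().split("C=np")[0])
C=np.array([538,251,48.])
for th in(35,50,60):
  for psi in range(-165,181,30):
    A=Rg(psi,th);t=C+A.apply([0,0,19]);b=(None,9)
    for f in (0,180):
        A2=A*R.from_euler('z',f,degrees=True);q,e=ik(qn,t,A2)
        if e<b[1]:b=(q,e,A2)
    if b[1]>.3: continue
    out=[]
    c=np.array([-np.sin(np.radians(psi)),np.cos(np.radians(psi)),0])
    for gam in(-90,-60,-30,0,30,60,90):
            q=b[0];e=0;G=np.array([560,40,120.])
            for k in np.linspace(0,1,7)[1:]:
                Af=R.from_euler('z',gam*k,degrees=True)*R.from_rotvec(c*np.radians(120*k))*b[2]
                Gk=C+(G-C)*k+[0,0,80*(k>0 and k<1)];q,e1=ik(q,Gk+Af.apply([0,0,19]),Af);e=max(e,e1)
            m=min((q-LO).min(),(HI-q).min())
            if e<.3:out.append(((psi+gam+180)%360-180,round(m)))
    m=min((b[0]-LO).min(),(HI-b[0]).min())
    print(th,psi,np.round(b[0]).astype(int),round(m),'pour az',out)
E
python3 plan2.py
```

```text
35 -165 [-30  56   8  75 -10  85 -95] 21 pour az [(135, 0), (-105, 10), (-75, 12)]
35 -135 [-38  55   8  76   3  83 -77] 23 pour az [(-105, 9), (-75, 11)]
35 -105 [-45  51   9  84  16  73 -61] 33 pour az [(-135, 4), (-105, 9), (-75, 11)]
35 -75 [-51  46   9  97  29  58 -49] 43 pour az [(-135, 0), (-105, 9), (-75, 11)]
35 -45 [-55  40  11 111  47  39 -41] 29 pour az [(-135, 0), (-105, 11), (-75, 11)]
35 -15 [-57  35  16 123  82  20 -48] 11 pour az [(-105, 17), (-75, 14), (75, 2)]
35 15 [-16  32 -19 130 135  23 -56] 9 pour az [(-75, 24), (75, 0), (105, 0)]
35 45 [ 21  43 -47 129 141  14 -13] 5 pour az [(75, 0), (105, 0), (135, 0)]
35 75 [ 31  50 -52 120  18  13 -37] 4 pour az [(75, 0), (105, 3), (135, 8), (165, 0)]
35 105 [ 24  52 -45 106  -2  38   7] 29 pour az [(75, 0), (105, 11), (135, 16), (165, 0)]
35 135 [  9  52 -32  92  -5  60  32] 46 pour az [(75, 1), (105, 18), (135, 17)]
35 165 [ -1  56 -28  81   4  76  49] 29 pour az [(75, 2), (105, 19), (135, 17), (-105, 0)]
50 -165 [-12  69 -27  61  13 104  68] 2 pour az [(105, 30), (135, 13), (-105, 0)]
50 -135 [-38  66   8  62   5 101 -
[... 1164 characters left out ...]
pour az [(-105, 11), (-75, 25), (-45, 7), (45, 0)]
60 -15 [-61  46   8 127 109  52 -87] 13 pour az [(-105, 25), (-75, 31), (-45, 10), (45, 0), (75, 0)]
60 15 [-33  45  -4 139 161  65 -91] 1 pour az [(-75, 34), (-45, 10), (45, 0)]
60 45 [  61  114  -76  136  151   46 -133] 2 pour az [(-45, 2), (45, 0), (75, 0), (105, 0), (135, 6)]
60 75 [ 54  82 -65 121  34  11 -26] 2 pour az [(45, 0), (75, 2), (105, 13), (135, 12)]
60 105 [ 39  73 -56 101  -4  47  20] 34 pour az [(45, 0), (75, 11), (105, 24), (135, 12)]
60 135 [ 16  68 -37  80 -12  78  39] 27 pour az [(45, 1), (75, 17), (105, 32), (135, 12)]
60 165 [  0  73 -32  62  -1 101  50] 4 pour az [(75, 18), (105, 32), (135, 12), (-135, 0), (-105, 4)]
```

```bash
cat >> kin.py <<'E'
def Rg(psi,th,flip=0):
    p=np.radians(psi);t=np.radians(th);z=np.array([np.cos(p)*np.sin(t),np.sin(p)*np.sin(t),-np.cos(t)]);y=np.array([-np.sin(p),np.cos(p),0]);x=np.cross(y,z)
    return R.from_matrix(np.c_[x,y,z])*R.from_euler('z',flip,degrees=True)
def go(G,A):
    "slide (m) and rotvec (deg) from here to grasp point G with orientation A (nearest flip)"
    s=telemetry.observe();B=R.from_euler('xyz',s['eef_rot'],degrees=True)
    A=min((A,A*R.from_euler('z',180,degrees=True)),key=lambda a:(a*B.inv()).magnitude())
    print('slide m',((np.array(G)+A.apply([0,0,19])-s['tool_pos'])/1000).round(4),'rot',np.degrees((A*B.inv()).as_rotvec()).round(1))
E
python3 - <<'E'
from kin import *
log();go([538,251,150],Rg(-75,50));go([538,251,150],Rg(-75,0))
E
```

```text
time 2.05
tool_pos [451.25 333.4  272.07]
eef_rot [167.15  41.64 160.7 ]
force [-0.26 -0.22 -0.64]
grip_width 92.17
finger_force 0.0
[-68.8   4.9   8.4 126.6  60.7  42.4 -29.6]
slide m [ 0.0905 -0.0965 -0.1343] rot [-12.9   1.  -64.7]
slide m [ 0.0868 -0.0824 -0.1411] rot [ 23.1  38.9 -57.6]
```

Call:
{"op": "arm_command", "data": {"commands": [{"slide": [0.009, -0.009, -0.003], "delta_rot": [-1.3, 0.1, -6.5], "jaw": 100}, {"slide": [0.009, -0.009, -0.01], "delta_rot": [-1.3, 0.1, -6.5], "jaw": 100}, {"slide": [0.009, -0.01, -0.013], "delta_rot": [-1.3, 0.1, -6.5], "jaw": 100}, {"slide": [0.009, -0.01, -0.013], "delta_rot": [-1.3, 0.1, -6.5], "jaw": 100}, {"slide": [0.009, -0.01, -0.013], "delta_rot": [-1.3, 0.1, -6.5], "jaw": 100}, {"slide": [0.009, -0.01, -0.013], "delta_rot": [-1.3, 0.1, -6.5], "jaw": 100}, {"slide": [0.009, -0.01, -0.013], "delta_rot": [-1.3, 0.1, -6.5], "jaw": 100}, {"slide": [0.009, -0.01, -0.013], "delta_rot": [-1.3, 0.1, -6.5], "jaw": 100}, {"slide": [0.009, -0.009, -0.013], "delta_rot": [-1.3, 0.1, -6.5], "jaw": 100}, {"slide": [0.009, -0.009, -0.013], "delta_rot": [-1.3, 0.1, -6.5], "jaw": 100}]}}

```text
time: 3.05
tool_pos: [544.2, 238.1, 155.9]
eef_rot: [-179.9, 50.0, 104.3]
force: [0.3, 0.6, 0.2]
grip_width: 91.6
finger_force: 0.0
```

```bash
python3 - <<'E'
from kin import *
log();go([538,251,150],Rg(-75,50));go([538,251,48],Rg(-75,50))
a=snap('wrist','w2')['frame'];b=snap('side','side1')['frame']
cv2.imwrite('pics/m1.png',np.hstack([cv2.resize(a,(400,300)),cv2.resize(b[100:340,100:420],(400,300))]))
E
```

```text
time 3.05
tool_pos [544.24 238.1  155.94]
eef_rot [-179.92   49.97  104.29]
force [0.34 0.59 0.24]
grip_width 91.65
finger_force 0.0
[-59.8  42.1  17.4  94.   31.2  76.  -45.8]
slide m [-0.0025 -0.0012 -0.0182] rot [-0.  -0.1  0.8]
slide m [-0.0025 -0.0012 -0.1202] rot [-0.  -0.1  0.8]
```

View pics/m1.png

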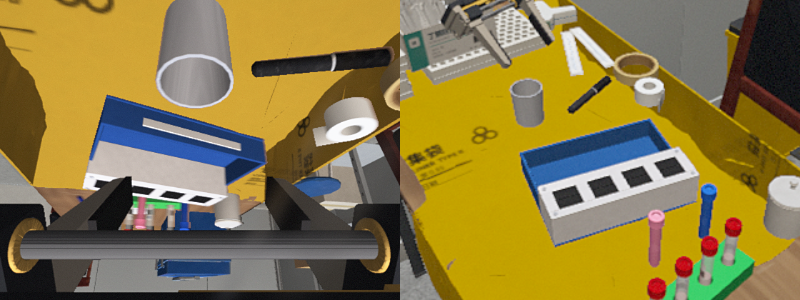

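The wrist view shows the beaker, unmoved, with its rim centre at about (273,112). The side crop shows it at about (202,182), and nothing is in the fingers' way.

```bash
python3 - <<'E'
from kin import *
print(atz('w2',273,113,75),tri(('w2',273,113),S(56,41),('w1',226,284)),proj('w2',[538,251,75]),proj('w2',[538,251,0]))
E
```

```text
[536.5 254.1  75. ] (array([537.9, 251. ,  73.1]), array([1. , 2.3, 1.4])) (np.float64(274.2), np.float64(117.2)) (np.float64(275.0), np.float64(27.4))
```

Call:
{"op": "arm_command", "data": {"commands": [{"slide": [-0.0025, 0, -0.015], "delta_rot": [0, 0, 0.8], "jaw": 100}, {"slide": [0, 0, -0.02], "delta_rot": [0, 0, 0], "jaw": 100}, {"slide": [0, 0, -0.02], "delta_rot": [0, 0, 0], "jaw": 100}, {"slide": [0, 0, -0.02], "delta_rot": [0, 0, 0], "jaw": 100}, {"slide": [0, 0, -0.02], "delta_rot": [0, 0, 0], "jaw": 100}, {"slide": [0, 0, -0.015], "delta_rot": [0, 0, 0], "jaw": 100}, {"slide": [0, 0, -0.008], "delta_rot": [0, 0, 0], "jaw": 100}, {"slide": [0, 0, 0], "delta_rot": [0, 0, 0], "jaw": 100}, {"slide": [0, 0, 0], "delta_rot": [0, 0, 0], "jaw": 60}, {"slide": [0, 0, 0], "delta_rot": [0, 0, 0], "jaw": 40}]}}

```text
time: 4.15
tool_pos: [541.8, 237.4, 39.8]
eef_rot: [179.7, 50.1, 105.0]
force: [-0.1, 0.6, 0.1]
grip_width: 77.7
finger_force: 0.0
```

Call:
{"op": "arm_command", "data": {"commands": [{"slide": [0, 0, 0], "delta_rot": [0, 0, 0], "jaw": 20}, {"slide": [0, 0, 0], "delta_rot": [0, 0, 0], "jaw": 20}, {"slide": [0, 0, 0], "delta_rot": [0, 0, 0], "jaw": 20}, {"slide": [0, 0, 0], "delta_rot": [0, 0, 0], "jaw": 20}, {"slide": [0, 0, 0], "delta_rot": [0, 0, 0], "jaw": 20}]}}

```text
time: 4.65
tool_pos: [541.5, 237.2, 39.5]
eef_rot: [179.8, 50.2, 105.1]
force: [-1.2, 1.0, 3.7]
grip_width: 58.9
finger_force: 29.9
```

Call:
{"op": "arm_command", "data": {"commands": [{"slide": [0, 0, 0.01], "delta_rot": [0, 0, 0], "jaw": 20}, {"slide": [0, 0, 0.025], "delta_rot": [0, 0, 0], "jaw": 20}, {"slide": [0, 0, 0.03], "delta_rot": [0, 0, 0], "jaw": 20}, {"slide": [0.004, -0.015, 0.03], "delta_rot": [0, 0, 0], "jaw": 20}, {"slide": [0.004, -0.03, 0.025], "delta_rot": [0, 0, 0], "jaw": 20}, {"slide": [0.004, -0.035, 0.008], "delta_rot": [0, 0, 0], "jaw": 20}, {"slide": [0.004, -0.035, 0], "delta_rot": [0, 0, 0], "jaw": 20}, {"slide": [0.004, -0.035, 0], "delta_rot": [0, 0, 0], "jaw": 20}, {"slide": [0.004, -0.03, 0], "delta_rot": [0, 0, 0], "jaw": 20}, {"slide": [0.001, -0.019, 0], "delta_rot": [0, 0, 0], "jaw": 20}]}}

```text
time: 5.65
tool_pos: [566.0, 35.2, 167.5]
eef_rot: [179.8, 50.2, 104.9]
force: [-0.2, -0.2, -2.3]
grip_width: 58.7
finger_force: 30.0
```

Call:
{"op": "arm_command", "data": {"commands": [{"slide": [0, 0, 0], "delta_rot": [0, 0, 0], "jaw": 20}, {"slide": [0, 0.001, 0], "delta_rot": [2.9, 0.78, 0], "jaw": 20}, {"slide": [-0.001, 0.002, 0], "delta_rot": [5.8, 1.55, 0], "jaw": 20}, {"slide": [0, 0.002, 0], "delta_rot": [5.8, 1.55, 0], "jaw": 20}, {"slide": [-0.001, 0.002, 0], "delta_rot": [5.8, 1.55, 0], "jaw": 20}, {"slide": [0, 0.002, 0], "delta_rot": [5.8, 1.55, 0], "jaw": 20}, {"slide": [-0.001, 0.002, 0], "delta_rot": [5.8, 1.55, 0], "jaw": 20}, {"slide": [0, 0.002, 0], "delta_rot": [5.8, 1.55, 0], "jaw": 20}, {"slide": [-0.001, 0.002, 0], "delta_rot": [4.83, 1.3, 0], "jaw": 20}, {"slide": [0, 0.001, 0], "delta_rot": [2.9, 0.78, 0], "jaw": 20}]}}

```text
time: 6.65
tool_pos: [563.0, 54.5, 167.8]
eef_rot: [179.6, 3.0, 105.1]
force: [-0.3, 0.1, -1.4]
grip_width: 58.7
finger_force: 29.9
```

```bash
python3 - <<'E'
from kin import *
s=st();print(np.round(s['joint_pos'],1))
B=R.from_euler('xyz',s['eef_rot'],degrees=True);d=B.apply([0,0,1]);print('d',d.round(3),'G',(np.array(s['tool_pos'])-19*d).round(1))
a=snap('scene','scene2')['frame'];b=snap('side','side2')['frame']
cv2.imwrite('pics/m2.png',np.hstack([cv2.resize(a[100:340,100:420],(400,300)),cv2.resize(b[100:340,100:420],(400,300))]))
E
```

```text
time 6.65
tool_pos [563.01  54.54 167.81]
eef_rot [179.62   2.98 105.07]
force [-0.27  0.15 -1.41]
grip_width 58.72
finger_force 29.94
[-1.740e+01  2.130e+01  8.400e+00  1.075e+02 -1.000e-01  5.080e+01
  5.600e+00]
d [ 0.02  -0.048 -0.999] G [562.6  55.5 186.8]
```

View pics/m2.png

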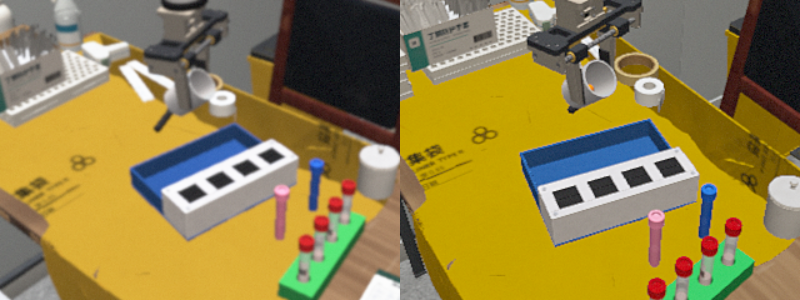

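The crops show the beaker held over the tray, tipped about 47°, with an orange ball visible inside it at crop (595,88). I'll lower it and finish the tip slowly.

Call:
{"op": "arm_command", "data": {"commands": [{"slide": [0, 0.001, -0.008], "delta_rot": [3.86, 1.04, 0], "jaw": 20}, {"slide": [-0.001, 0.001, -0.008], "delta_rot": [3.86, 1.04, 0], "jaw": 20}, {"slide": [0, 0.001, -0.008], "delta_rot": [3.86, 1.04, 0], "jaw": 20}, {"slide": [-0.001, 0.001, -0.008], "delta_rot": [3.86, 1.04, 0], "jaw": 20}, {"slide": [0, 0.001, -0.008], "delta_rot": [3.86, 1.04, 0], "jaw": 20}, {"slide": [-0.001, 0.001, -0.007], "delta_rot": [3.86, 1.04, 0], "jaw": 20}, {"slide": [0, 0.001, 0], "delta_rot": [3.86, 1.04, 0], "jaw": 20}, {"slide": [-0.001, 0.001, 0], "delta_rot": [3.86, 1.04, 0], "jaw": 20}, {"slide": [0, 0.001, 0], "delta_rot": [3.86, 1.04, 0], "jaw": 20}, {"slide": [0, 0.001, 0], "delta_rot": [3.86, 1.04, 0], "jaw": 20}]}}

```text
time: 7.75
tool_pos: [558.2, 65.8, 119.8]
eef_rot: [179.8, -36.9, 105.2]
force: [1.1, 0.2, -2.4]
grip_width: 59.1
finger_force: 29.9
```

Call:
{"op": "arm_command", "data": {"commands": [{"slide": [0, 0.001, 0], "delta_rot": [3.86, 1.04, 0], "jaw": 20}, {"slide": [0, 0, 0], "delta_rot": [3.86, 1.04, 0], "jaw": 20}, {"slide": [0, 0.001, 0], "delta_rot": [3.86, 1.04, 0], "jaw": 20}, {"slide": [0, 0, 0], "delta_rot": [3.86, 1.04, 0], "jaw": 20}, {"slide": [0, 0.001, 0], "delta_rot": [3.86, 1.04, 0], "jaw": 20}, {"slide": [0, 0, 0], "delta_rot": [3.86, 1.04, 0], "jaw": 20}, {"slide": [0, 0.001, 0], "delta_rot": [3.86, 1.04, 0], "jaw": 20}, {"slide": [0, 0, 0], "delta_rot": [3.86, 1.04, 0], "jaw": 20}, {"slide": [0, 0, 0], "delta_rot": [3.86, 1.04, 0], "jaw": 20}, {"slide": [0, 0, 0], "delta_rot": [0, 0, 0], "jaw": 20}]}}

```text
time: 8.75
tool_pos: [557.4, 68.7, 117.1]
eef_rot: [-179.3, -72.8, 104.2]
force: [0.3, -0.4, -0.7]
grip_width: 59.0
finger_force: 29.9
```

Call:
{"op": "arm_command", "data": {"commands": [{"slide": [0, 0, 0], "delta_rot": [0, 0, 0], "jaw": 20}, {"slide": [0, 0, 0], "delta_rot": [0, 0, 0], "jaw": 20}, {"slide": [0, 0, 0], "delta_rot": [0, 0, 0], "jaw": 20}, {"slide": [0, 0, 0], "delta_rot": [0, 0, 0], "jaw": 20}]}}

```text
time: 9.15
tool_pos: [558.6, 68.5, 120.7]
eef_rot: [179.6, -72.7, 105.3]
force: [0.7, -0.8, -1.7]
grip_width: 58.8
finger_force: 29.9
```

```bash
python3 - <<'E'
from kin import *
s=st();print(np.round(s['joint_pos'],1))
B=R.from_euler('xyz',s['eef_rot'],degrees=True);d=B.apply([0,0,1]);print('d',d.round(3),'G',(np.array(s['tool_pos'])-19*d).round(1))
a=snap('scene','scene3')['frame'];b=snap('side','side3')['frame']
cv2.imwrite('pics/m3.png',np.hstack([cv2.resize(a[150:330,150:390],(400,300)),cv2.resize(b[130:310,150:390],(400,300))]))
for n in('scene3','side3'):
    im=cv2.imread(f'pics/{n}.png').astype(int);m=((im[...,2]>200)&(im[...,1]>80)&(im[...,1]<150)&(im[...,0]<90)).astype(np.uint8)
    k,l,stt,c=cv2.connectedComponentsWithStats(m);print(n,[(c[i].round(),stt[i,4]) for i in range(1,k) if stt[i,4]>8])
E
```

```text
time 9.15
tool_pos [558.55  68.47 120.74]
eef_rot [179.56 -72.71 105.26]
force [ 0.65 -0.83 -1.65]
grip_width 58.82
finger_force 29.91
[ 26.4  54.9 -12.9  92.  -46.8  86.   56.9]
d [-0.244  0.923 -0.297] G [563.2  50.9 126.4]
scene3 [(array([367., 259.]), np.int32(23)), (array([355., 273.]), np.int32(16)), (array([343., 289.]), np.int32(21))]
side3 []
```

View pics/m3.png

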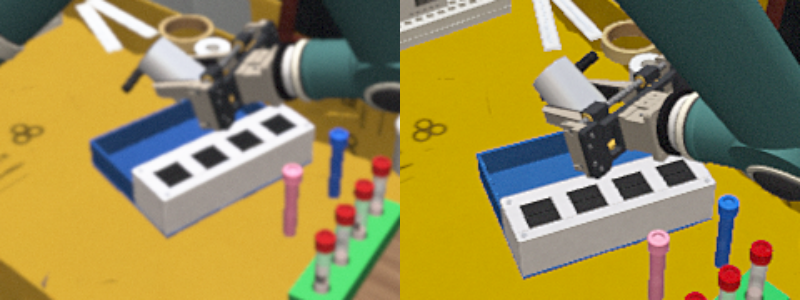

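Call:
{"op": "arm_command", "data": {"commands": [{"slide": [0, 0, 0.005], "delta_rot": [5.8, 1.55, 0], "jaw": 20}, {"slide": [0, 0, 0], "delta_rot": [0, 0, 0], "jaw": 20}, {"slide": [0, 0, 0], "delta_rot": [0, 0, 0], "jaw": 20}, {"slide": [0, 0, 0], "delta_rot": [-5.8, -1.55, 0], "jaw": 20}, {"slide": [0, 0, 0.003], "delta_rot": [-6.95, -1.86, 0], "jaw": 20}, {"slide": [0, 0, 0.005], "delta_rot": [-6.95, -1.86, 0], "jaw": 20}, {"slide": [0, 0, 0.005], "delta_rot": [-6.95, -1.86, 0], "jaw": 20}, {"slide": [0, 0, 0.005], "delta_rot": [-6.95, -1.86, 0], "jaw": 20}, {"slide": [0, 0, 0.005], "delta_rot": [-6.95, -1.86, 0], "jaw": 20}, {"slide": [0, 0, 0.005], "delta_rot": [-6.95, -1.86, 0], "jaw": 20}]}}

```text
time: 10.25
tool_pos: [558.9, 68.1, 155.1]
eef_rot: [179.5, -29.3, 105.1]
force: [-1.0, 1.0, -1.9]
grip_width: 58.8
finger_force: 29.9
```

Call:
{"op": "arm_command", "data": {"commands": [{"slide": [0, 0, 0.005], "delta_rot": [-6.95, -1.86, 0], "jaw": 20}, {"slide": [0, 0, 0.005], "delta_rot": [-6.95, -1.86, 0], "jaw": 20}, {"slide": [0, 0, 0.005], "delta_rot": [-6.95, -1.86, 0], "jaw": 20}, {"slide": [0, 0, 0], "delta_rot": [-6.95, -1.86, 0], "jaw": 20}, {"slide": [0, 0, 0], "delta_rot": [-6.95, -1.86, 0], "jaw": 20}, {"slide": [0, 0, 0], "delta_rot": [-6.95, -1.86, 0], "jaw": 20}, {"slide": [0, 0, 0], "delta_rot": [-6.95, -1.86, 0], "jaw": 20}, {"slide": [0, 0, 0], "delta_rot": [-6.95, -1.86, 0], "jaw": 20}, {"slide": [0, 0, 0], "delta_rot": [-6.95, -1.86, 0], "jaw": 20}, {"slide": [0, 0, 0], "delta_rot": [-6.95, -1.86, 0], "jaw": 20}]}}

```text
time: 11.25
tool_pos: [558.4, 70.0, 169.5]
eef_rot: [179.5, 42.4, 104.9]
force: [0.1, -1.2, -2.9]
grip_width: 58.9
finger_force: 30.0
```

```bash
python3 - <<'E'
from kin import *
s=st();print(np.round(s['joint_pos'],1))
go([545,190,51.7],Rg(-75,50.1))
E
```

```text
time 11.25
tool_pos [558.41  70.03 169.51]
eef_rot [179.47  42.44 104.9 ]
force [ 0.07 -1.17 -2.88]
grip_width 58.93
finger_force 29.96
[-46.9  29.7  17.8 109.3  37.5  60.6 -39.6]
slide m [-0.0096  0.1059 -0.13  ] rot [-7.5 -1.6 -0.3]
```

Call:
{"op": "arm_command", "data": {"commands": [{"slide": [-0.001, 0.015, 0], "delta_rot": [-3.75, -0.8, -0.15], "jaw": 20}, {"slide": [-0.002, 0.025, 0], "delta_rot": [-3.75, -0.8, -0.15], "jaw": 20}, {"slide": [-0.002, 0.026, 0], "delta_rot": [0, 0, 0], "jaw": 20}, {"slide": [-0.003, 0.025, -0.01], "delta_rot": [0, 0, 0], "jaw": 20}, {"slide": [-0.002, 0.015, -0.02], "delta_rot": [0, 0, 0], "jaw": 20}, {"slide": [0, 0, -0.02], "delta_rot": [0, 0, 0], "jaw": 20}, {"slide": [0, 0, -0.02], "delta_rot": [0, 0, 0], "jaw": 20}, {"slide": [0, 0, -0.02], "delta_rot": [0, 0, 0], "jaw": 20}, {"slide": [0, 0, 0], "delta_rot": [0, 0, 0], "jaw": 20}, {"slide": [0, 0, 0], "delta_rot": [0, 0, 0], "jaw": 20}]}}

```text
time: 12.25
tool_pos: [548.2, 174.7, 78.7]
eef_rot: [-179.7, 49.9, 105.1]
force: [0.0, -0.2, -0.7]
grip_width: 59.0
finger_force: 30.0
```

```bash
python3 - <<'E'
from kin import *
s=st()
go([545,190,51.7],Rg(-75,50.1))
a=snap('scene','scene4')['frame'];b=snap('wrist','w4')['frame'];c=snap('side','side4')['frame']
cv2.imwrite('pics/m4.png',np.hstack([cv2.resize(b,(400,300)),cv2.resize(c[130:310,150:390],(400,300))]))
E
```

```text
time 12.25
tool_pos [548.22 174.72  78.71]
eef_rot [-179.66   49.93  105.12]
force [ 0.02 -0.21 -0.7 ]
grip_width 58.96
finger_force 29.97
slide m [ 0.0006  0.0012 -0.0392] rot [-0.1 -0.3  0.1]
```

View pics/m4.png

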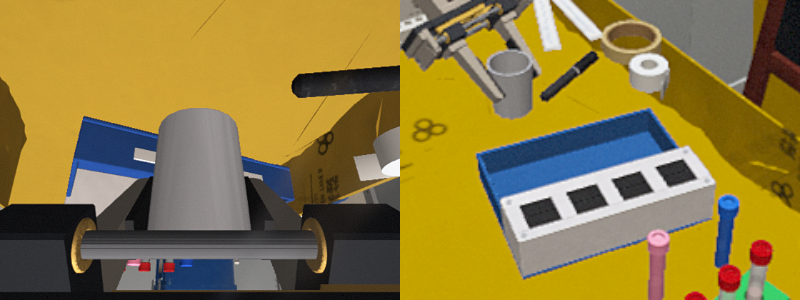

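The beaker is upright in the grip over open desk. No balls show on the desk or in the visible part of the tray; they are probably hidden against the block. I'll set it down and then look from above.

Call:
{"op": "arm_command", "data": {"commands": [{"slide": [0, 0, -0.015], "delta_rot": [0, 0, 0], "jaw": 20}, {"slide": [0, 0, -0.014], "delta_rot": [0, 0, 0], "jaw": 20}, {"slide": [0, 0, -0.004], "delta_rot": [0, 0, 0], "jaw": 20}, {"slide": [0, 0, -0.002], "delta_rot": [0, 0, 0], "jaw": 20}, {"slide": [0, 0, -0.002], "delta_rot": [0, 0, 0], "jaw": 20}, {"slide": [0, 0, 0], "delta_rot": [0, 0, 0], "jaw": 20}]}}

```text
time: 13.0
tool_pos: [548.4, 174.0, 40.9]
eef_rot: [-179.6, 50.0, 105.1]
force: [-0.5, 0.2, -1.9]
grip_width: 58.6
finger_force: 30.0
```

Call:
{"op": "arm_command", "data": {"commands": [{"slide": [0, 0, -0.001], "delta_rot": [0, 0, 0], "jaw": 20}, {"slide": [0, 0, -0.001], "delta_rot": [0, 0, 0], "jaw": 20}, {"slide": [0, 0, 0], "delta_rot": [0, 0, 0], "jaw": 20}]}}

```text
time: 13.3
tool_pos: [548.6, 174.2, 39.7]
eef_rot: [-179.7, 50.0, 105.1]
force: [-0.5, 0.2, 2.1]
grip_width: 58.9
finger_force: 29.9
```

Call:
{"op": "arm_command", "data": {"commands": [{"slide": [0, 0, 0], "delta_rot": [0, 0, 0], "jaw": 70}, {"slide": [0, 0, 0], "delta_rot": [0, 0, 0], "jaw": 100}, {"slide": [0, 0, 0], "delta_rot": [0, 0, 0], "jaw": 100}, {"slide": [0, 0, 0], "delta_rot": [0, 0, 0], "jaw": 100}, {"slide": [0, 0, 0], "delta_rot": [0, 0, 0], "jaw": 100}, {"slide": [0, 0, 0.015], "delta_rot": [0, 0, 0], "jaw": 100}, {"slide": [0, 0, 0.03], "delta_rot": [0, 0, 0], "jaw": 100}, {"slide": [0, 0, 0.04], "delta_rot": [0, 0, 0], "jaw": 100}, {"slide": [0, 0, 0.04], "delta_rot": [0, 0, 0], "jaw": 100}, {"slide": [0, 0, 0.04], "delta_rot": [0, 0, 0], "jaw": 100}]}}

```text
time: 14.3
tool_pos: [548.2, 173.8, 206.7]
eef_rot: [-179.7, 50.0, 105.1]
force: [-0.9, -0.1, -0.1]
grip_width: 91.7
finger_force: 0.0
```

Call:
{"op": "arm_command", "data": {"commands": [{"slide": [0, 0, 0.03], "delta_rot": [6.8, 1.8, 0], "jaw": 100}, {"slide": [0, 0, 0.02], "delta_rot": [6.8, 1.8, 0], "jaw": 100}, {"slide": [0, 0, 0], "delta_rot": [6.8, 1.8, 0], "jaw": 100}, {"slide": [0, -0.02, 0], "delta_rot": [6.8, 1.8, 0], "jaw": 100}, {"slide": [0, -0.03, 0], "delta_rot": [6.8, 1.8, 0], "jaw": 100}, {"slide": [0, -0.04, 0], "delta_rot": [6.8, 1.8, 0], "jaw": 100}, {"slide": [0, -0.04, 0], "delta_rot": [6.8, 1.8, 0], "jaw": 100}, {"slide": [0, -0.04, 0], "delta_rot": [0, 0, 0], "jaw": 100}, {"slide": [0, -0.03, 0], "delta_rot": [0, 0, 0], "jaw": 100}, {"slide": [0, 0, 0], "delta_rot": [0, 0, 0], "jaw": 100}]}}

```text
time: 15.3
tool_pos: [547.7, -32.1, 255.4]
eef_rot: [-179.9, 0.9, 104.5]
force: [-0.8, -0.5, 0.3]
grip_width: 91.7
finger_force: 0.0
```

```bash
python3 - <<'E'
from kin import *
log();go([572,-163,200],Rg(0,0)) 
b=snap('wrist','w5')['frame'];c=snap('side','side5')['frame']
cv2.imwrite('pics/m5.png',np.hstack([cv2.resize(b,(400,300)),cv2.resize(c[130:310,150:390],(400,300))]))
E
```

```text
time 15.3
tool_pos [547.7  -32.14 255.44]
eef_rot [-179.89    0.85  104.51]
force [-0.78 -0.47  0.34]
grip_width 91.73
finger_force 0.0
[-14.2  14.4  16.1 104.7  -3.6  61.4  17.7]
slide m [ 0.0243 -0.1309 -0.0744] rot [ 0.7  0.7 75.5]
```

View pics/m5.png

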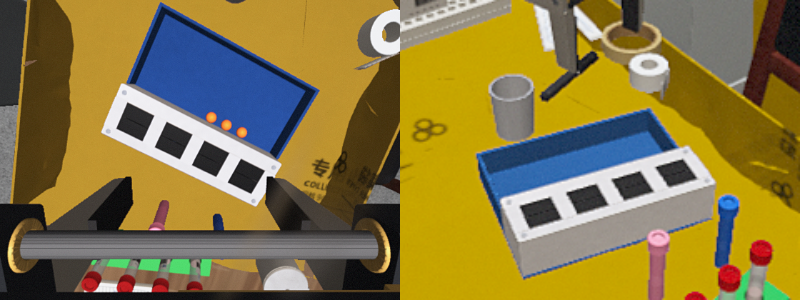

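The tray now holds three balls, at crop (211,117), (226,125) and (242,132), and the beaker stands upright on the desk. I'll look into the beaker from above to be sure it is empty, and measure the windows from this view.

```bash
python3 - <<'E'
from kin import *
im=cv2.imread('pics/w5.png');c=cam('w5');T=np.array(c['extrinsics']);s=telemetry.observe()
print('cam-tcp',(T[:3,3]-s['tool_pos']).round(1),'look',T[:3,2].round(2))
m=(im.max(2)<70).astype(np.uint8);k,l,stt,ce=cv2.connectedComponentsWithStats(m)
for i in range(1,k):
    if 600<stt[i,4]<4000: print(ce[i].round(1),stt[i],atz('w5',*ce[i],66))
m=((im[...,2]>200)&(im[...,1]>80)&(im[...,1]<190)&(im[...,0]<110)&(im[...,2].astype(int)-im[...,1]>60)).astype(np.uint8)
k,l,stt,ce=cv2.connectedComponentsWithStats(m);print([(ce[i].round(1),stt[i,4]) for i in range(1,k) if stt[i,4]>20])
E
```

```text
cam-tcp [-17.5  59.4 170.3] look [ 0.06 -0.24 -0.97]
[325.7 103.2] [ 182   10  259  211 3321] [568.1  61.5  66. ]
[188.7 170.3] [ 164  144   51   53 1539] [456.2 -32.3  66. ]
[242.3 196.5] [ 218  172   50   50 1461] [512.9 -44.5  66. ]
[294.1 221.9] [ 270  198   50   49 1384] [569.5 -56.8  66. ]
[344.1 246.5] [ 320  223   50   47 1310] [626.2 -69.2  66. ]
[(array([295.5, 163.9]), np.int32(150)), (array([316.6, 174.6]), np.int32(145)), (array([338.4, 184.8]), np.int32(144))]
```

Call:
{"op": "arm_command", "data": {"commands": [{"slide": [0.002, 0.025, 0], "delta_rot": [0, 0, 0], "jaw": 100}, {"slide": [0.002, 0.035, 0], "delta_rot": [0, 0, 0], "jaw": 100}, {"slide": [0.003, 0.035, 0], "delta_rot": [0, 0, 0], "jaw": 100}, {"slide": [0.003, 0.035, 0], "delta_rot": [0, 0, 0], "jaw": 100}, {"slide": [0.003, 0.035, 0], "delta_rot": [0, 0, 0], "jaw": 100}, {"slide": [0.002, 0.025, 0], "delta_rot": [0, 0, 0], "jaw": 100}, {"slide": [0, 0, 0], "delta_rot": [0, 0, 0], "jaw": 100}]}}

```text
time: 16.1
tool_pos: [561.9, 171.2, 253.9]
eef_rot: [-179.8, 0.6, 105.6]
force: [0.6, -0.2, 0.4]
grip_width: 92.1
finger_force: 0.0
```

```bash
python3 - <<'E'
from kin import *
b=snap('wrist','w6')['frame']
print(proj('w6',[545,190,75]),proj('w6',[545,190,6]))
im=np.array(b)
m=((im[...,2]>150)&(im[...,0]<110)&(im[...,2].astype(int)-im[...,1]>60)).astype(np.uint8)
k,l,stt,ce=cv2.connectedComponentsWithStats(m);print([(ce[i].round(1),stt[i,4]) for i in range(1,k) if stt[i,4]>5])
u,v=map(int,proj('w6',[545,190,75]));v=min(max(v,100),320)
cv2.imwrite('pics/m6.png',cv2.resize(im[v-100:v+100,max(u-130,0):u+130],(520,400)))
E
```

```text
(np.float64(267.8), np.float64(172.7)) (np.float64(269.7), np.float64(165.0))
[(array([238.6, 319.4]), np.int32(49))]
```

View pics/m6.png

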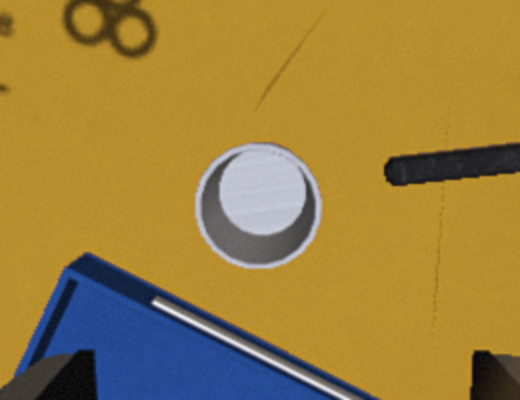

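The beaker is upright and empty, so all three balls are in the tray and the first half is done. Next is a close look over the green stand.

Call:
{"op": "arm_command", "data": {"commands": [{"slide": [-0.005, -0.02, 0.005], "delta_rot": [0, 0, 5], "jaw": 100}, {"slide": [-0.01, -0.035, 0.005], "delta_rot": [0, 0, 7], "jaw": 100}, {"slide": [-0.01, -0.04, 0], "delta_rot": [0, 0, 7], "jaw": 100}, {"slide": [-0.01, -0.04, 0], "delta_rot": [0, 0, 7], "jaw": 100}, {"slide": [-0.01, -0.04, 0], "delta_rot": [0, 0, 7], "jaw": 100}, {"slide": [-0.01, -0.04, 0], "delta_rot": [0, 0, 7], "jaw": 100}, {"slide": [-0.01, -0.04, 0], "delta_rot": [0, 0, 7], "jaw": 100}, {"slide": [-0.01, -0.04, 0], "delta_rot": [0, 0, 7], "jaw": 100}, {"slide": [-0.01, -0.04, 0], "delta_rot": [0, 0, 7], "jaw": 100}, {"slide": [-0.01, -0.04, 0], "delta_rot": [0, 0, 7], "jaw": 80}]}}

```text
time: 17.15
tool_pos: [467.0, -212.8, 264.5]
eef_rot: [-179.8, 0.8, 173.3]
force: [1.0, 0.4, 0.4]
grip_width: 85.9
finger_force: 0.0
```

Call:
{"op": "arm_command", "data": {"commands": [{"slide": [-0.013, -0.025, 0], "delta_rot": [0, 0, 7], "jaw": 60}, {"slide": [-0.012, -0.02, 0], "delta_rot": [0, 0, 5], "jaw": 50}, {"slide": [0, -0.01, 0], "delta_rot": [0, 0, 3], "jaw": 50}, {"slide": [0, 0, 0], "delta_rot": [0, 0, 0], "jaw": 50}, {"slide": [0, 0, 0], "delta_rot": [0, 0, 0], "jaw": 50}]}}

```text
time: 17.65
tool_pos: [443.0, -265.6, 264.1]
eef_rot: [-179.9, 0.7, -172.1]
force: [0.2, 0.1, -0.4]
grip_width: 47.0
finger_force: 0.0
```

```bash
python3 - <<'E'
from kin import *
log()
im=np.array(snap('wrist','w7')['frame']);h=cv2.cvtColor(im,cv2.COLOR_BGR2HSV)
m=(((h[...,0]<6)|(h[...,0]>174))&(h[...,1]>170)&(h[...,2]>60)).astype(np.uint8)
k,l,stt,ce=cv2.connectedComponentsWithStats(m)
for i in range(1,k):
    if stt[i,4]>100: print(ce[i].round(1),stt[i],atz('w7',*ce[i],111))
cv2.imwrite('pics/m7.png',im)
E
```

```text
time 17.65
tool_pos [ 443.04 -265.64  264.11]
eef_rot [-179.86    0.74 -172.08]
force [ 0.17  0.1  -0.37]
grip_width 46.98
finger_force 0.0
[ 12.8  10.2  16.6 108.6  -3.7  61.  128.9]
[274.9 204.1] [263 191  25  27 536] [ 445.1 -269.4  111. ]
[275.  255.4] [263 242  24  28 534] [ 493.6 -262.6  111. ]
[275.1 303.2] [264 290  23  28 519] [ 542.  -255.9  111. ]
```

View pics/m7.png

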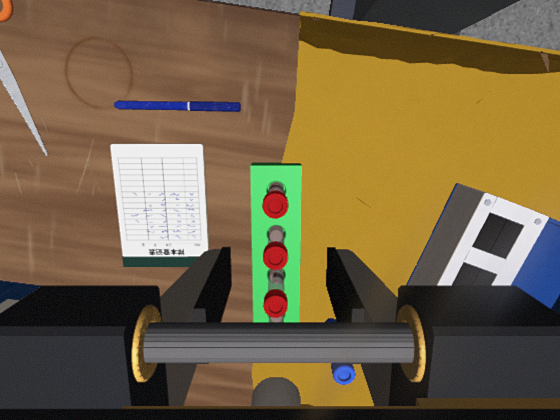

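The wrist view shows three of the red caps at (275,204), (275,255) and (275,303). The fourth is hidden under the bar, and the blue look-alike is at (343,373). I'll go down over the first tube for a close look.

Call:
{"op": "arm_command", "data": {"commands": [{"slide": [0.002, -0.001, -0.02], "delta_rot": [0, 0, 0], "jaw": 50}, {"slide": [0.002, -0.002, -0.03], "delta_rot": [0, 0, 0], "jaw": 50}, {"slide": [0, 0, -0.03], "delta_rot": [0, 0, 0], "jaw": 50}, {"slide": [0, 0, -0.025], "delta_rot": [0, 0, 0], "jaw": 50}, {"slide": [0, 0, -0.019], "delta_rot": [0, 0, 0], "jaw": 50}, {"slide": [0, 0, 0], "delta_rot": [0, 0, 0], "jaw": 50}]}}

```text
time: 18.3
tool_pos: [446.0, -266.9, 137.7]
eef_rot: [180.0, 0.5, -171.9]
force: [-0.0, -0.2, -0.0]
grip_width: 45.9
finger_force: 0.0
```

```bash
cat >> kin.py <<'E'
def caps(out):
    s=st();im=np.array(snap('wrist',out)['frame']);h=cv2.cvtColor(im,cv2.COLOR_BGR2HSV)
    m=(((h[...,0]<6)|(h[...,0]>174))&(h[...,1]>170)&(h[...,2]>60)).astype(np.uint8)
    k,l,stt,ce=cv2.connectedComponentsWithStats(m);print('tcp px',proj(out,s['tool_pos']))
    for i in range(1,k):
        if stt[i,4]>100: print(ce[i].round(1),stt[i],atz(out,*ce[i],108))
    return im
E
python3 - <<'E'
from kin import *
im=caps('w8');cv2.imwrite('pics/m8.png',im[60:400,100:460])
E
```

```text
time 18.3
tool_pos [ 446.01 -266.86  137.68]
eef_rot [ 179.98    0.48 -171.93]
force [-0.03 -0.15 -0.05]
grip_width 45.93
finger_force 0.0
tcp px (np.float64(279.8), np.float64(266.6))
[274.7 246.3] [ 255  224   40   45 1440] [ 445.8 -269.7  108. ]
[274.7 312.7] [257 300  36  23 666] [ 487.3 -263.8  108. ]
[274.7 389. ] [ 257  370   36   36 1133] [ 540.1 -256.5  108. ]
```

View pics/m8.png

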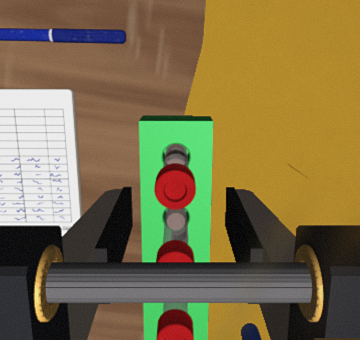

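Call:
{"op": "arm_command", "data": {"commands": [{"slide": [0.001, -0.003, -0.015], "delta_rot": [0, 0, 0], "jaw": 50}, {"slide": [0, 0, -0.02], "delta_rot": [0, 0, 0], "jaw": 50}, {"slide": [0, 0, -0.015], "delta_rot": [0, 0, 0], "jaw": 50}, {"slide": [0, 0, -0.005], "delta_rot": [0, 0, 0], "jaw": 50}, {"slide": [0, 0, 0], "delta_rot": [0, 0, 0], "jaw": 30}, {"slide": [0, 0, 0], "delta_rot": [0, 0, 0], "jaw": 10}, {"slide": [0, 0, 0], "delta_rot": [0, 0, 0], "jaw": 10}, {"slide": [0, 0, 0], "delta_rot": [0, 0, 0], "jaw": 10}, {"slide": [0, 0, 0], "delta_rot": [0, 0, 0], "jaw": 10}]}}

```text
time: 19.25
tool_pos: [449.1, -272.3, 86.0]
eef_rot: [-179.8, 0.8, -172.0]
force: [1.8, 0.6, 5.0]
grip_width: 23.0
finger_force: 30.0
```

Call:
{"op": "arm_command", "data": {"commands": [{"slide": [0, 0, 0], "delta_rot": [0, 0, 0], "jaw": 10}, {"slide": [0, 0, 0], "delta_rot": [0, 0, 0], "jaw": 10}]}}

```text
time: 19.45
tool_pos: [449.2, -272.3, 85.9]
eef_rot: [-179.8, 0.8, -172.0]
force: [-0.5, 0.7, 6.9]
grip_width: 23.2
finger_force: 30.0
```

Call:
{"op": "arm_command", "data": {"commands": [{"slide": [0, 0, 0.02], "delta_rot": [0, 0, 0], "jaw": 10}, {"slide": [0, 0, 0.03], "delta_rot": [0, 0, 0], "jaw": 10}, {"slide": [0, 0, 0.03], "delta_rot": [0, 0, 0], "jaw": 10}, {"slide": [0, 0, 0.02], "delta_rot": [0, 0, 0], "jaw": 10}, {"slide": [0, 0, 0], "delta_rot": [0, 0, 0], "jaw": 10}]}}

```text
time: 19.95
tool_pos: [449.8, -272.8, 187.6]
eef_rot: [-179.7, 1.0, -172.0]
force: [0.5, 0.2, -0.1]
grip_width: 22.7
finger_force: 30.0
```

```bash
python3 - <<'E'
from kin import *
log()
im=np.array(snap('scene','scene9')['frame']);b=np.array(snap('side','side9')['frame'])
cv2.imwrite('pics/m9.png',np.hstack([cv2.resize(im[180:360,270:430],(356,400)),cv2.resize(b[200:380,250:410],(356,400))]))
E
```

```text
time 19.95
tool_pos [ 449.83 -272.78  187.62]
eef_rot [-179.68    1.   -171.99]
force [ 0.51  0.18 -0.12]
grip_width 22.73
finger_force 30.0
[ 13.9  16.1  16.4 112.3  -6.2  51.3 131.6]
```

View pics/m9.png

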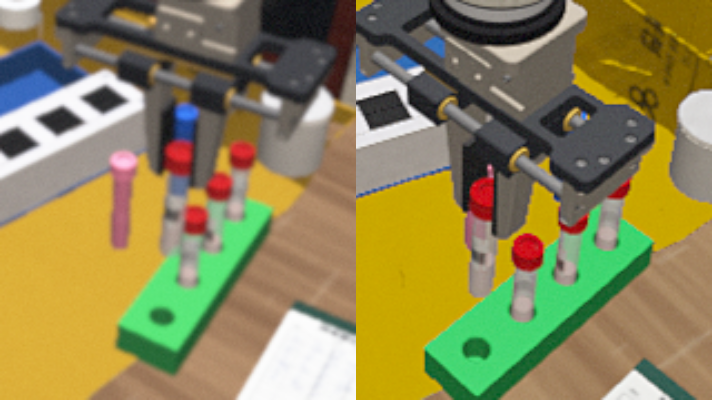

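The crops show tube 1 lifted and upright, its cap in the fingers but towards their near edge. The stand's first hole is empty. I'll measure how far off-centre the grip is.

```bash
python3 - <<'E'
from kin import *
print(tri(('scene9',270+180/2.225,180+151/2.222),('side9',250+127/2.225,200+187/2.222)))
print('stand hole1',tri(('scene9',270+162/2.225,180+316/2.222),('side9',250+121/2.225,200+349/2.222)))
print('cap2',tri(('scene9',270+196/2.225,180+213/2.222),('side9',250+172/2.225,200+243/2.222)))
# tcp region projections
for n in('scene9','side9'):print(n,proj(n,[449.8,-272.8,187.6]),proj(n,[449.8,-272.8,214]))
E
```

```text
(array([ 443. , -274.5,  217.4]), array([2.4, 2.4]))
stand hole1 (array([ 450. , -268.1,   29. ]), array([1.1, 1.1]))
cap2 (array([ 498.4, -262.1,  110.2]), array([2.4, 2.4]))
scene9 (np.float64(350.3), np.float64(258.2)) (np.float64(351.4), np.float64(246.0))
side9 (np.float64(310.0), np.float64(296.8)) (np.float64(310.8), np.float64(284.5))
```

Call:
{"op": "arm_command", "data": {"commands": [{"slide": [0.001, 0.015, 0], "delta_rot": [0, 0, 0], "jaw": 10}, {"slide": [0.001, 0.03, 0], "delta_rot": [0, 0, 0], "jaw": 10}, {"slide": [0.001, 0.035, 0], "delta_rot": [0, 0, 0], "jaw": 10}, {"slide": [0.002, 0.035, 0], "delta_rot": [0, 0, 0], "jaw": 10}, {"slide": [0.002, 0.035, 0], "delta_rot": [0, 0, 0], "jaw": 10}, {"slide": [0.002, 0.035, 0], "delta_rot": [0, 0, 0], "jaw": 10}, {"slide": [0.001, 0.03, 0], "delta_rot": [0, 0, 0], "jaw": 10}, {"slide": [0.001, 0.02, 0], "delta_rot": [0, 0, 0], "jaw": 10}, {"slide": [0, 0.006, 0], "delta_rot": [0, 0, 0], "jaw": 10}, {"slide": [0, 0, 0], "delta_rot": [0, 0, 0], "jaw": 10}]}}

```text
time: 21.05
tool_pos: [458.6, -30.6, 183.9]
eef_rot: [-179.8, 0.6, -171.9]
force: [0.3, 0.1, -0.8]
grip_width: 23.0
finger_force: 30.0
```

```bash
python3 - <<'E'
from kin import *
s=st()
im=np.array(snap('scene','scene10')['frame']);b=np.array(snap('side','side10')['frame'])
u,v=map(int,proj('scene10',[457,-32,100]));u2,v2=map(int,proj('side10',[457,-32,100]))
print(u,v,u2,v2)
cv2.imwrite('pics/m10.png',np.hstack([cv2.resize(im[v-70:v+50,u-60:u+60],(400,400)),cv2.resize(b[v2-70:v2+50,u2-60:u2+60],(400,400))]))
E
```

```text
time 21.05
tool_pos [458.62 -30.57 183.93]
eef_rot [-179.85    0.61 -171.9 ]
force [ 0.34  0.05 -0.79]
grip_width 23.01
finger_force 30.0
252 240 232 244
```

View pics/m10.png

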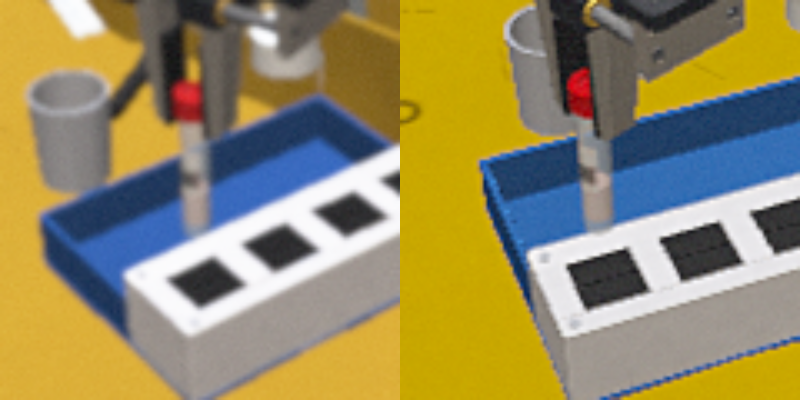

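The crops show the tube upright above window a: foot at scene (251,239) and side (232,242), window centre at scene (254,254) and side (234,257). That was my 15th picture, one past the limit of 14. I'll view no more and work from force, position and image code.

```bash
python3 - <<'E'
from kin import *
def f(n,x,y): 
    u,v=map(int,proj(n,[457,-32,100]));return (n,u-60+x/3.333,v-70+y/3.333)
foot=tri(f('scene10',197,232),f('side10',199,230));win=tri(f('scene10',207,281),f('side10',207,277))
captop=tri(f('scene10',187,90),f('side10',181,82))
print(foot,win,captop)
for z in(66,):
  print([atz(*f('scene10',207,281),66),atz(*f('side10',207,277),66)],[atz(*f('scene10',197,232),104),atz(*f('side10',199,230),104)])
E
```

```text
(array([457.8, -28.4, 101.2]), array([0., 0.])) (array([458.1, -33.5,  65.8]), array([1.5, 1.5])) (array([454. , -30.4, 209.8]), array([0.6, 0.6]))
[array([457. , -35.6,  66. ]), array([458.5, -31.7,  66. ])] [array([455.2, -31. , 104. ]), array([456.4, -31. , 104. ])]
```

Call:
{"op": "arm_command", "data": {"commands": [{"slide": [0.001, -0.0035, 0], "delta_rot": [0, 0, 0], "jaw": 10}, {"slide": [0, 0, -0.02], "delta_rot": [0, 0, 0], "jaw": 10}, {"slide": [0, 0, -0.02], "delta_rot": [0, 0, 0], "jaw": 10}, {"slide": [0, 0, -0.015], "delta_rot": [0, 0, 0], "jaw": 10}, {"slide": [0, 0, -0.008], "delta_rot": [0, 0, 0], "jaw": 10}, {"slide": [0, 0, 0], "delta_rot": [0, 0, 0], "jaw": 10}, {"slide": [0, 0, 0], "delta_rot": [0, 0, 0], "jaw": 10}]}}

```text
time: 21.85
tool_pos: [460.5, -35.0, 122.3]
eef_rot: [-179.8, 0.7, -172.0]
force: [-0.7, -1.2, -0.2]
grip_width: 22.8
finger_force: 30.0
```

Call:
{"op": "arm_command", "data": {"commands": [{"slide": [0, 0, -0.004], "delta_rot": [0, 0, 0], "jaw": 10}, {"slide": [0, 0, -0.002], "delta_rot": [0, 0, 0], "jaw": 10}, {"slide": [0, 0, -0.002], "delta_rot": [0, 0, 0], "jaw": 10}, {"slide": [0, 0, -0.001], "delta_rot": [0, 0, 0], "jaw": 10}, {"slide": [0, 0, 0], "delta_rot": [0, 0, 0], "jaw": 10}, {"slide": [0, 0, 0], "delta_rot": [0, 0, 0], "jaw": 10}]}}

```text
time: 22.45
tool_pos: [463.0, -34.3, 115.6]
eef_rot: [-179.8, 1.1, -172.0]
force: [-2.1, 0.0, 17.5]
grip_width: 23.1
finger_force: 30.0
```

Call:
{"op": "arm_command", "data": {"commands": [{"slide": [0, 0, 0.0055], "delta_rot": [0, 0, 0], "jaw": 10}, {"slide": [0.003, 0, 0], "delta_rot": [0, 0, 0], "jaw": 10}, {"slide": [0, 0, -0.0025], "delta_rot": [0, 0, 0], "jaw": 10}, {"slide": [0, 0, -0.002], "delta_rot": [0, 0, 0], "jaw": 10}, {"slide": [0, 0, 0], "delta_rot": [0, 0, 0], "jaw": 10}]}}

```text
time: 22.95
tool_pos: [465.8, -34.2, 115.7]
eef_rot: [-179.8, 1.0, -172.0]
force: [-1.5, -0.2, 17.2]
grip_width: 22.8
finger_force: 30.0
```

Call:
{"op": "arm_command", "data": {"commands": [{"slide": [0, 0, 0.0045], "delta_rot": [0, 0, 0], "jaw": 10}, {"slide": [0, 0.003, 0], "delta_rot": [0, 0, 0], "jaw": 10}, {"slide": [0, 0, -0.0025], "delta_rot": [0, 0, 0], "jaw": 10}, {"slide": [0, 0, -0.002], "delta_rot": [0, 0, 0], "jaw": 10}, {"slide": [0, 0, 0], "delta_rot": [0, 0, 0], "jaw": 10}]}}

```text
time: 23.45
tool_pos: [465.4, -30.8, 115.6]
eef_rot: [-179.9, 1.0, -172.0]
force: [-2.1, 0.8, 18.1]
grip_width: 22.5
finger_force: 30.0
```

Call:
{"op": "arm_command", "data": {"commands": [{"slide": [0, 0, 0.0045], "delta_rot": [0, 0, 0], "jaw": 10}, {"slide": [-0.003, 0, 0], "delta_rot": [0, 0, 0], "jaw": 10}, {"slide": [0, 0, -0.0025], "delta_rot": [0, 0, 0], "jaw": 10}, {"slide": [0, 0, -0.002], "delta_rot": [0, 0, 0], "jaw": 10}, {"slide": [0, 0, 0], "delta_rot": [0, 0, 0], "jaw": 10}]}}

```text
time: 23.95
tool_pos: [462.1, -31.4, 115.5]
eef_rot: [-179.8, 0.9, -172.0]
force: [-2.7, 1.1, 17.3]
grip_width: 22.9
finger_force: 30.0
```

Call:
{"op": "arm_command", "data": {"commands": [{"slide": [0, 0, 0.0045], "delta_rot": [0, 0, 0], "jaw": 10}, {"slide": [-0.003, 0, 0], "delta_rot": [0, 0, 0], "jaw": 10}, {"slide": [0, 0, -0.0025], "delta_rot": [0, 0, 0], "jaw": 10}, {"slide": [0, 0, -0.002], "delta_rot": [0, 0, 0], "jaw": 10}, {"slide": [0, 0, 0], "delta_rot": [0, 0, 0], "jaw": 10}]}}

```text
time: 24.45
tool_pos: [458.9, -31.5, 115.3]
eef_rot: [-179.8, 0.9, -172.0]
force: [-1.2, -0.5, 15.8]
grip_width: 23.1
finger_force: 30.0
```

Call:
{"op": "arm_command", "data": {"commands": [{"slide": [0, 0, 0.0045], "delta_rot": [0, 0, 0], "jaw": 10}, {"slide": [0, -0.003, 0], "delta_rot": [0, 0, 0], "jaw": 10}, {"slide": [0, 0, -0.0025], "delta_rot": [0, 0, 0], "jaw": 10}, {"slide": [0, 0, -0.002], "delta_rot": [0, 0, 0], "jaw": 10}, {"slide": [0, 0, 0], "delta_rot": [0, 0, 0], "jaw": 10}]}}

```text
time: 24.95
tool_pos: [456.7, -34.6, 113.2]
eef_rot: [-179.8, 0.6, -172.0]
force: [0.2, 0.8, -1.2]
grip_width: 23.2
finger_force: 30.0
```

Call:
{"op": "arm_command", "data": {"commands": [{"slide": [0, 0, 0.0045], "delta_rot": [0, 0, 0], "jaw": 10}, {"slide": [0, -0.003, 0], "delta_rot": [0, 0, 0], "jaw": 10}, {"slide": [0, 0, -0.0025], "delta_rot": [0, 0, 0], "jaw": 10}, {"slide": [0, 0, -0.002], "delta_rot": [0, 0, 0], "jaw": 10}, {"slide": [0, 0, 0], "delta_rot": [0, 0, 0], "jaw": 10}]}}

```text
time: 25.45
tool_pos: [458.9, -37.5, 115.3]
eef_rot: [-179.8, 0.9, -172.0]
force: [-1.4, -0.1, 10.9]
grip_width: 22.9
finger_force: 30.0
```

Call:
{"op": "arm_command", "data": {"commands": [{"slide": [0, 0, 0.0045], "delta_rot": [0, 0, 0], "jaw": 10}, {"slide": [0.003, 0, 0], "delta_rot": [0, 0, 0], "jaw": 10}, {"slide": [0, 0, -0.0025], "delta_rot": [0, 0, 0], "jaw": 10}, {"slide": [0, 0, -0.002], "delta_rot": [0, 0, 0], "jaw": 10}, {"slide": [0, 0, 0], "delta_rot": [0, 0, 0], "jaw": 10}]}}

```text
time: 25.95
tool_pos: [462.6, -37.3, 115.7]
eef_rot: [-179.8, 1.0, -172.0]
force: [-2.1, -0.9, 15.8]
grip_width: 22.8
finger_force: 30.0
```

Call:
{"op": "arm_command", "data": {"commands": [{"slide": [0, 0, 0.0045], "delta_rot": [0, 0, 0], "jaw": 10}, {"slide": [0.003, 0, 0], "delta_rot": [0, 0, 0], "jaw": 10}, {"slide": [0, 0, -0.0025], "delta_rot": [0, 0, 0], "jaw": 10}, {"slide": [0, 0, -0.002], "delta_rot": [0, 0, 0], "jaw": 10}, {"slide": [0, 0, 0], "delta_rot": [0, 0, 0], "jaw": 10}]}}

```text
time: 26.45
tool_pos: [465.8, -37.2, 115.7]
eef_rot: [-179.8, 1.0, -172.0]
force: [-1.3, 0.5, 17.5]
grip_width: 22.7
finger_force: 30.0
```

Hole a was found at the peck offset (-3,0), with no force and the tip at 113. I'll go back there and go down.

Call:
{"op": "arm_command", "data": {"commands": [{"slide": [0, 0, 0.0045], "delta_rot": [0, 0, 0], "jaw": 10}, {"slide": [-0.006, 0.003, 0], "delta_rot": [0, 0, 0], "jaw": 10}, {"slide": [0, 0, 0], "delta_rot": [0, 0, 0], "jaw": 10}, {"slide": [0, 0, -0.005], "delta_rot": [0, 0, 0], "jaw": 10}, {"slide": [0, 0, -0.006], "delta_rot": [0, 0, 0], "jaw": 10}, {"slide": [0, 0, -0.007], "delta_rot": [0, 0, 0], "jaw": 10}, {"slide": [0, 0, -0.007], "delta_rot": [0, 0, 0], "jaw": 10}, {"slide": [0, 0, -0.004], "delta_rot": [0, 0, 0], "jaw": 10}, {"slide": [0, 0, 0], "delta_rot": [0, 0, 0], "jaw": 10}]}}

```text
time: 27.35
tool_pos: [456.8, -34.4, 88.6]
eef_rot: [-179.8, 0.6, -172.0]
force: [-0.3, 0.2, -0.6]
grip_width: 22.9
finger_force: 30.0
```

Call:
{"op": "arm_command", "data": {"commands": [{"slide": [0, 0, -0.002], "delta_rot": [0, 0, 0], "jaw": 10}, {"slide": [0, 0, -0.0015], "delta_rot": [0, 0, 0], "jaw": 10}, {"slide": [0, 0, 0], "delta_rot": [0, 0, 0], "jaw": 10}]}}

```text
time: 27.65
tool_pos: [457.3, -34.5, 86.0]
eef_rot: [-179.8, 0.7, -172.0]
force: [0.2, -0.3, -0.3]
grip_width: 23.0
finger_force: 30.0
```

Call:
{"op": "arm_command", "data": {"commands": [{"slide": [0, 0, -0.001], "delta_rot": [0, 0, 0], "jaw": 10}, {"slide": [0, 0, -0.001], "delta_rot": [0, 0, 0], "jaw": 10}, {"slide": [0, 0, 0], "delta_rot": [0, 0, 0], "jaw": 10}]}}

```text
time: 27.95
tool_pos: [458.5, -34.5, 85.7]
eef_rot: [-179.8, 0.9, -172.0]
force: [-3.7, -0.1, 15.2]
grip_width: 22.8
finger_force: 30.0
```

Call:
{"op": "arm_command", "data": {"commands": [{"slide": [0, 0, 0.001], "delta_rot": [0, 0, 0], "jaw": 40}, {"slide": [0, 0, 0], "delta_rot": [0, 0, 0], "jaw": 50}, {"slide": [0, 0, 0], "delta_rot": [0, 0, 0], "jaw": 50}, {"slide": [0, 0, 0], "delta_rot": [0, 0, 0], "jaw": 50}, {"slide": [0, 0, 0.02], "delta_rot": [0, 0, 0], "jaw": 50}, {"slide": [0, 0, 0.03], "delta_rot": [0, 0, 0], "jaw": 50}, {"slide": [0, 0, 0.03], "delta_rot": [0, 0, 0], "jaw": 50}, {"slide": [0, -0.01, 0.02], "delta_rot": [0, 0, 0], "jaw": 50}, {"slide": [0.003, -0.03, 0], "delta_rot": [0, 0, 0], "jaw": 50}, {"slide": [0.006, -0.035, 0], "delta_rot": [0, 0, 0], "jaw": 50}]}}

```text
time: 28.95
tool_pos: [466.8, -109.2, 185.8]
eef_rot: [-179.8, 0.8, -171.8]
force: [0.4, -0.4, 0.4]
grip_width: 46.0
finger_force: 0.0
```

Call:
{"op": "arm_command", "data": {"commands": [{"slide": [0.006, -0.035, 0], "delta_rot": [0, 0, 0], "jaw": 50}, {"slide": [0.006, -0.035, 0], "delta_rot": [0, 0, 0], "jaw": 50}, {"slide": [0.006, -0.035, 0], "delta_rot": [0, 0, 0], "jaw": 50}, {"slide": [0.006, -0.03, 0], "delta_rot": [0, 0, 0], "jaw": 50}, {"slide": [0.005, -0.018, -0.01], "delta_rot": [0, 0, 0], "jaw": 50}, {"slide": [0, 0, -0.02], "delta_rot": [0, 0, 0], "jaw": 50}, {"slide": [0, 0, -0.018], "delta_rot": [0, 0, 0], "jaw": 50}, {"slide": [0, 0, 0], "delta_rot": [0, 0, 0], "jaw": 50}, {"slide": [0, 0, 0], "delta_rot": [0, 0, 0], "jaw": 50}]}}

```text
time: 29.85
tool_pos: [495.3, -262.3, 136.9]
eef_rot: [-179.9, 0.7, -172.0]
force: [-0.6, -0.3, 0.2]
grip_width: 45.9
finger_force: 0.0
```

```bash
python3 - <<'E'
from kin import *
caps('w11')
for n in('scene','side'):
    im=np.array(snap(n,n+'11')['frame']);h=cv2.cvtColor(im,cv2.COLOR_BGR2HSV)
    m=(((h[...,0]<6)|(h[...,0]>174))&(h[...,1]>150)&(h[...,2]>60)).astype(np.uint8)
    k,l,stt,ce=cv2.connectedComponentsWithStats(m);print(n,proj(n+'11',[457,-34,103]),[(ce[i].round(1).tolist(),stt[i,4]) for i in range(1,k) if stt[i,4]>25])
E
```

```text
time 29.85
tool_pos [ 495.26 -262.33  136.94]
eef_rot [-179.86    0.7  -171.99]
force [-0.57 -0.27  0.21]
grip_width 45.92
finger_force 0.0
tcp px (np.float64(279.8), np.float64(266.6))
[279.  247.2] [ 259  225   41   45 1457] [ 495.1 -262.7  108. ]
[278.9 313.2] [261 302  36  21 631] [ 536.3 -256.9  108. ]
[278.7 389.3] [ 261  370   36   36 1126] [ 589.  -249.6  108. ]
scene (np.float64(252.8), np.float64(240.1)) [([441.7, 129.6], np.int32(27)), ([334.0, 177.5], np.int32(60)), ([253.2, 240.6], np.int32(80)), ([366.4, 263.3], np.int32(66)), ([356.9, 278.5], np.int32(114))]
side (np.float64(232.8), np.float64(244.2)) [([463.7, 63.5], np.int32(443)), ([419.6, 68.8], np.int32(30)), ([390.2, 81.6], np.int32(84)), ([525.7, 93.0], np.int32(48)), ([510.5, 126.4], np.int32(32)), ([504.6, 136.6], np.int32(50)), ([504.2, 146.1], np.int32(30)), ([496.7, 160.2], np.int32(76)), ([412.7, 191.5], np.int32(539)), ([478.8, 195.7], np.int32(223)), ([462.2, 230.6], np.int32(123)), ([233.0, 243.6], np.int32(138)), ([326.7, 313.1], np.int32(184))]
```

```bash
python3 - <<'E'
from kin import *
print(tri(('scene11',356.9,278.5),('side11',326.7,313.1)),tri(('scene11',253.2,240.6),('side11',233,243.6)))
print(atz('scene11',356.9,278.5,103),atz('side11',326.7,313.1,103),atz('scene11',253.2,240.6,103),atz('side11',233,243.6,103))
E
```

```text
(array([ 497.4, -261.6,  102.8]), array([1.2, 1.2])) (array([458.2, -33.3, 101.9]), array([1.1, 1.1]))
[ 496.5 -263.1  103. ] [ 497.7 -260.4  103. ] [456.4 -35.7 103. ] [458.  -32.9 103. ]
```

Call:
{"op": "arm_command", "data": {"commands": [{"slide": [0.001, 0, -0.015], "delta_rot": [0, 0, 0], "jaw": 50}, {"slide": [0, 0, -0.02], "delta_rot": [0, 0, 0], "jaw": 50}, {"slide": [0, 0, -0.012], "delta_rot": [0, 0, 0], "jaw": 50}, {"slide": [0, 0, -0.004], "delta_rot": [0, 0, 0], "jaw": 50}, {"slide": [0, 0, 0], "delta_rot": [0, 0, 0], "jaw": 30}, {"slide": [0, 0, 0], "delta_rot": [0, 0, 0], "jaw": 10}, {"slide": [0, 0, 0], "delta_rot": [0, 0, 0], "jaw": 10}, {"slide": [0, 0, 0], "delta_rot": [0, 0, 0], "jaw": 10}, {"slide": [0, 0, 0], "delta_rot": [0, 0, 0], "jaw": 10}, {"slide": [0, 0, 0], "delta_rot": [0, 0, 0], "jaw": 10}]}}

```text
time: 31.0
tool_pos: [496.9, -262.7, 86.6]
eef_rot: [-179.8, 0.8, -172.0]
force: [-0.7, -0.7, 3.8]
grip_width: 22.9
finger_force: 30.0
```

Call:
{"op": "arm_command", "data": {"commands": [{"slide": [0, 0, 0.01], "delta_rot": [0, 0, 0], "jaw": 10}, {"slide": [0, 0, 0.03], "delta_rot": [0, 0, 0], "jaw": 10}, {"slide": [0, 0, 0.04], "delta_rot": [0, 0, 0], "jaw": 10}, {"slide": [0, 0, 0.04], "delta_rot": [0, 0, 0], "jaw": 10}, {"slide": [0, 0, 0.01], "delta_rot": [0, 0, 0], "jaw": 10}, {"slide": [0.002, 0.02, 0], "delta_rot": [0, 0, 0], "jaw": 10}, {"slide": [0.002, 0.035, 0], "delta_rot": [0, 0, 0], "jaw": 10}, {"slide": [0.002, 0.035, 0], "delta_rot": [0, 0, 0], "jaw": 10}, {"slide": [0.003, 0.035, 0], "delta_rot": [0, 0, 0], "jaw": 10}, {"slide": [0.003, 0.035, 0], "delta_rot": [0, 0, 0], "jaw": 10}]}}

```text
time: 32.0
tool_pos: [507.7, -101.0, 215.7]
eef_rot: [-179.9, 0.7, -172.0]
force: [-0.2, 0.2, -0.5]
grip_width: 22.8
finger_force: 30.0
```

Call:
{"op": "arm_command", "data": {"commands": [{"slide": [0.003, 0.03, 0], "delta_rot": [0, 0, 0], "jaw": 10}, {"slide": [0.002, 0.02, 0], "delta_rot": [0, 0, 0], "jaw": 10}, {"slide": [0, 0.008, 0], "delta_rot": [0, 0, 0], "jaw": 10}, {"slide": [0, 0, -0.02], "delta_rot": [0, 0, 0], "jaw": 10}, {"slide": [0, 0, -0.03], "delta_rot": [0, 0, 0], "jaw": 10}, {"slide": [0, 0, -0.02], "delta_rot": [0, 0, 0], "jaw": 10}, {"slide": [0, 0, -0.015], "delta_rot": [0, 0, 0], "jaw": 10}, {"slide": [0, 0, -0.009], "delta_rot": [0, 0, 0], "jaw": 10}, {"slide": [0, 0, 0], "delta_rot": [0, 0, 0], "jaw": 10}, {"slide": [0, 0, 0], "delta_rot": [0, 0, 0], "jaw": 10}]}}

```text
time: 33.0
tool_pos: [513.3, -44.8, 122.3]
eef_rot: [-179.8, 0.7, -172.0]
force: [0.4, -1.0, -1.1]
grip_width: 23.0
finger_force: 30.0
```

Call:
{"op": "arm_command", "data": {"commands": [{"slide": [0, 0, 0], "delta_rot": [0, 0, 0], "jaw": 10}, {"slide": [0, 0, 0], "delta_rot": [0, 0, 0], "jaw": 10}]}}

```text
time: 33.2
tool_pos: [513.8, -44.5, 122.8]
eef_rot: [-179.8, 0.8, -172.0]
force: [-0.8, 0.4, 0.2]
grip_width: 22.9
finger_force: 30.0
```

Call:
{"op": "arm_command", "data": {"commands": [{"slide": [0, 0, -0.004], "delta_rot": [0, 0, 0], "jaw": 10}, {"slide": [0, 0, -0.002], "delta_rot": [0, 0, 0], "jaw": 10}, {"slide": [0, 0, -0.002], "delta_rot": [0, 0, 0], "jaw": 10}, {"slide": [0, 0, 0], "delta_rot": [0, 0, 0], "jaw": 10}]}}

```text
time: 33.6
tool_pos: [515.8, -44.5, 116.2]
eef_rot: [-179.8, 1.0, -172.0]
force: [-1.1, 0.2, 13.6]
grip_width: 22.8
finger_force: 30.0
```

Call:
{"op": "arm_command", "data": {"commands": [{"slide": [0, 0, 0.0045], "delta_rot": [0, 0, 0], "jaw": 10}, {"slide": [-0.003, 0, 0], "delta_rot": [0, 0, 0], "jaw": 10}, {"slide": [0, 0, -0.0025], "delta_rot": [0, 0, 0], "jaw": 10}, {"slide": [0, 0, -0.002], "delta_rot": [0, 0, 0], "jaw": 10}, {"slide": [0, 0, 0], "delta_rot": [0, 0, 0], "jaw": 10}]}}

```text
time: 34.1
tool_pos: [512.8, -44.6, 116.1]
eef_rot: [-179.8, 1.0, -172.0]
force: [-0.9, -0.1, 16.0]
grip_width: 23.1
finger_force: 30.0
```

Call:
{"op": "arm_command", "data": {"commands": [{"slide": [0, 0, 0.0045], "delta_rot": [0, 0, 0], "jaw": 10}, {"slide": [0, 0.003, 0], "delta_rot": [0, 0, 0], "jaw": 10}, {"slide": [0, 0, -0.0025], "delta_rot": [0, 0, 0], "jaw": 10}, {"slide": [0, 0, -0.002], "delta_rot": [0, 0, 0], "jaw": 10}, {"slide": [0, 0, 0], "delta_rot": [0, 0, 0], "jaw": 10}]}}

```text
time: 34.6
tool_pos: [512.8, -41.2, 116.1]
eef_rot: [-179.8, 1.0, -172.0]
force: [-0.7, 1.1, 18.5]
grip_width: 22.9
finger_force: 30.0
```

Call:
{"op": "arm_command", "data": {"commands": [{"slide": [0, 0, 0.0045], "delta_rot": [0, 0, 0], "jaw": 10}, {"slide": [0.003, 0, 0], "delta_rot": [0, 0, 0], "jaw": 10}, {"slide": [0, 0, -0.0025], "delta_rot": [0, 0, 0], "jaw": 10}, {"slide": [0, 0, -0.002], "delta_rot": [0, 0, 0], "jaw": 10}, {"slide": [0, 0, 0], "delta_rot": [0, 0, 0], "jaw": 10}]}}

```text
time: 35.1
tool_pos: [515.9, -41.4, 116.0]
eef_rot: [-179.8, 1.0, -172.0]
force: [-2.2, 1.3, 18.9]
grip_width: 22.8
finger_force: 30.0
```

Call:
{"op": "arm_command", "data": {"commands": [{"slide": [0, 0, 0.0045], "delta_rot": [0, 0, 0], "jaw": 10}, {"slide": [0.003, 0, 0], "delta_rot": [0, 0, 0], "jaw": 10}, {"slide": [0, 0, -0.0025], "delta_rot": [0, 0, 0], "jaw": 10}, {"slide": [0, 0, -0.002], "delta_rot": [0, 0, 0], "jaw": 10}, {"slide": [0, 0, 0], "delta_rot": [0, 0, 0], "jaw": 10}]}}

```text
time: 35.6
tool_pos: [518.9, -41.5, 116.1]
eef_rot: [-179.8, 1.0, -172.0]
force: [-2.2, -0.3, 18.6]
grip_width: 22.7
finger_force: 30.0
```

Call:
{"op": "arm_command", "data": {"commands": [{"slide": [0, 0, 0.0045], "delta_rot": [0, 0, 0], "jaw": 10}, {"slide": [0, -0.003, 0], "delta_rot": [0, 0, 0], "jaw": 10}, {"slide": [0, 0, -0.0025], "delta_rot": [0, 0, 0], "jaw": 10}, {"slide": [0, 0, -0.002], "delta_rot": [0, 0, 0], "jaw": 10}, {"slide": [0, 0, 0], "delta_rot": [0, 0, 0], "jaw": 10}]}}

```text
time: 36.1
tool_pos: [518.6, -44.9, 115.9]
eef_rot: [-179.8, 1.0, -172.0]
force: [-0.2, -0.1, 16.6]
grip_width: 23.1
finger_force: 30.0
```

Call:
{"op": "arm_command", "data": {"commands": [{"slide": [0, 0, 0.0045], "delta_rot": [0, 0, 0], "jaw": 10}, {"slide": [0, -0.003, 0], "delta_rot": [0, 0, 0], "jaw": 10}, {"slide": [0, 0, -0.0025], "delta_rot": [0, 0, 0], "jaw": 10}, {"slide": [0, 0, -0.002], "delta_rot": [0, 0, 0], "jaw": 10}, {"slide": [0, 0, 0], "delta_rot": [0, 0, 0], "jaw": 10}]}}

```text
time: 36.6
tool_pos: [515.7, -47.5, 113.1]
eef_rot: [-179.8, 0.6, -172.0]
force: [0.9, 0.6, -1.0]
grip_width: 23.3
finger_force: 30.0
```

Call:
{"op": "arm_command", "data": {"commands": [{"slide": [0, 0, 0.0045], "delta_rot": [0, 0, 0], "jaw": 10}, {"slide": [-0.003, 0, 0], "delta_rot": [0, 0, 0], "jaw": 10}, {"slide": [0, 0, -0.0025], "delta_rot": [0, 0, 0], "jaw": 10}, {"slide": [0, 0, -0.002], "delta_rot": [0, 0, 0], "jaw": 10}, {"slide": [0, 0, 0], "delta_rot": [0, 0, 0], "jaw": 10}]}}

```text
time: 37.1
tool_pos: [513.4, -47.5, 113.9]
eef_rot: [-179.8, 0.7, -172.0]
force: [-0.1, -1.2, -0.1]
grip_width: 22.9
finger_force: 30.0
```

Call:
{"op": "arm_command", "data": {"commands": [{"slide": [0, 0, 0.0045], "delta_rot": [0, 0, 0], "jaw": 10}, {"slide": [-0.003, 0, 0], "delta_rot": [0, 0, 0], "jaw": 10}, {"slide": [0, 0, -0.0025], "delta_rot": [0, 0, 0], "jaw": 10}, {"slide": [0, 0, -0.002], "delta_rot": [0, 0, 0], "jaw": 10}, {"slide": [0, 0, 0], "delta_rot": [0, 0, 0], "jaw": 10}]}}

```text
time: 37.6
tool_pos: [512.6, -47.3, 115.9]
eef_rot: [-179.8, 1.0, -172.0]
force: [-0.7, -0.3, 12.2]
grip_width: 22.6
finger_force: 30.0
```

Call:
{"op": "arm_command", "data": {"commands": [{"slide": [0, 0, 0.0045], "delta_rot": [0, 0, 0], "jaw": 10}, {"slide": [0.005, -0.0005, 0], "delta_rot": [0, 0, 0], "jaw": 10}, {"slide": [0, 0, 0], "delta_rot": [0, 0, 0], "jaw": 10}, {"slide": [0, 0, -0.005], "delta_rot": [0, 0, 0], "jaw": 10}, {"slide": [0, 0, -0.006], "delta_rot": [0, 0, 0], "jaw": 10}, {"slide": [0, 0, -0.007], "delta_rot": [0, 0, 0], "jaw": 10}, {"slide": [0, 0, -0.007], "delta_rot": [0, 0, 0], "jaw": 10}, {"slide": [0, 0, -0.004], "delta_rot": [0, 0, 0], "jaw": 10}, {"slide": [0, 0, 0], "delta_rot": [0, 0, 0], "jaw": 10}]}}

```text
time: 38.5
tool_pos: [514.7, -47.9, 88.6]
eef_rot: [-179.8, 0.6, -172.0]
force: [0.0, -0.1, 0.3]
grip_width: 23.1
finger_force: 30.0
```

Call:
{"op": "arm_command", "data": {"commands": [{"slide": [0, 0, -0.001], "delta_rot": [0, 0, 0], "jaw": 10}, {"slide": [0, 0, -0.001], "delta_rot": [0, 0, 0], "jaw": 10}, {"slide": [0, 0, 0], "delta_rot": [0, 0, 0], "jaw": 10}]}}

```text
time: 38.8
tool_pos: [515.6, -47.9, 87.7]
eef_rot: [-179.8, 0.8, -172.0]
force: [0.1, 0.2, -1.2]
grip_width: 23.0
finger_force: 30.0
```

Call:
{"op": "arm_command", "data": {"commands": [{"slide": [0, 0, -0.001], "delta_rot": [0, 0, 0], "jaw": 10}, {"slide": [0, 0, -0.001], "delta_rot": [0, 0, 0], "jaw": 10}, {"slide": [0, 0, 0], "delta_rot": [0, 0, 0], "jaw": 10}]}}

```text
time: 39.1
tool_pos: [516.3, -47.8, 86.4]
eef_rot: [-179.8, 0.9, -172.0]
force: [-0.8, -0.4, 4.6]
grip_width: 23.0
finger_force: 30.0
```

Call:
{"op": "arm_command", "data": {"commands": [{"slide": [0, 0, 0.001], "delta_rot": [0, 0, 0], "jaw": 40}, {"slide": [0, 0, 0], "delta_rot": [0, 0, 0], "jaw": 50}, {"slide": [0, 0, 0], "delta_rot": [0, 0, 0], "jaw": 50}, {"slide": [0, 0, 0], "delta_rot": [0, 0, 0], "jaw": 50}, {"slide": [0, 0, 0.02], "delta_rot": [0, 0, 0], "jaw": 50}, {"slide": [0, 0, 0.03], "delta_rot": [0, 0, 0], "jaw": 50}, {"slide": [0, 0, 0.03], "delta_rot": [0, 0, 0], "jaw": 50}, {"slide": [0, -0.01, 0.02], "delta_rot": [0, 0, 0], "jaw": 50}, {"slide": [0.003, -0.03, 0], "delta_rot": [0, 0, 0], "jaw": 50}, {"slide": [0.006, -0.035, 0], "delta_rot": [0, 0, 0], "jaw": 50}]}}

```text
time: 40.1
tool_pos: [524.8, -122.4, 187.5]
eef_rot: [-179.9, 0.8, -171.8]
force: [0.2, 0.3, 0.5]
grip_width: 45.8
finger_force: 0.0
```

Call:
{"op": "arm_command", "data": {"commands": [{"slide": [0.006, -0.035, 0], "delta_rot": [0, 0, 0], "jaw": 50}, {"slide": [0.006, -0.035, 0], "delta_rot": [0, 0, 0], "jaw": 50}, {"slide": [0.005, -0.035, 0], "delta_rot": [0, 0, 0], "jaw": 50}, {"slide": [0.003, -0.02, 0], "delta_rot": [0, 0, 0], "jaw": 50}, {"slide": [0.0015, -0.0075, -0.01], "delta_rot": [0, 0, 0], "jaw": 50}, {"slide": [0, 0, -0.02], "delta_rot": [0, 0, 0], "jaw": 50}, {"slide": [0, 0, -0.018], "delta_rot": [0, 0, 0], "jaw": 50}, {"slide": [0, 0, 0], "delta_rot": [0, 0, 0], "jaw": 50}, {"slide": [0, 0, 0], "delta_rot": [0, 0, 0], "jaw": 50}]}}

```text
time: 41.0
tool_pos: [545.7, -254.4, 138.1]
eef_rot: [-179.9, 0.7, -171.9]
force: [-0.4, 0.4, -0.0]
grip_width: 45.9
finger_force: 0.0
```

```bash
cat >> kin.py <<'E'
def fixed(tag,pts):
    for n in('scene','side'):
        im=np.array(snap(n,n+tag)['frame']);h=cv2.cvtColor(im,cv2.COLOR_BGR2HSV)
        m=(((h[...,0]<6)|(h[...,0]>174))&(h[...,1]>150)&(h[...,2]>60)).astype(np.uint8)
        k,l,stt,ce=cv2.connectedComponentsWithStats(m)
        for p in pts:
            q=np.array(proj(n+tag,p));d=[(np.linalg.norm(ce[i]-q),ce[i].round(1).tolist(),int(stt[i,4])) for i in range(1,k) if stt[i,4]>15];print(n,q,min(d) if d else None)
E
python3 - <<'E'
from kin import *
caps('w12');fixed('12',[[457.3,-34.5,103],[515,-47.7,103]])
E
```

```text
time 41.0
tool_pos [ 545.75 -254.38  138.07]
eef_rot [-179.89    0.68 -171.93]
force [-0.41  0.43 -0.05]
grip_width 45.89
finger_force 0.0
tcp px (np.float64(279.8), np.float64(266.7))
[277.4 245. ] [ 258  223   40   45 1438] [ 544.8 -255.8  108. ]
[277.4 312.1] [259 299  37  24 729] [ 586.7 -249.9  108. ]
scene [253.1 240.2] (np.float64(0.29400079679258434), [253.1, 240.5], 79)
scene [276.2 229.7] (np.float64(0.6239682842525848), [276.8, 229.6], 72)
side [233.1 244.2] (np.float64(0.6467812473599995), [233.0, 243.6], 138)
side [262.7 236.1] (np.float64(1.1146332613255232), [263.2, 235.1], 129)
```

Call:
{"op": "arm_command", "data": {"commands": [{"slide": [0, -0.001, -0.015], "delta_rot": [0, 0, 0], "jaw": 50}, {"slide": [0, 0, -0.02], "delta_rot": [0, 0, 0], "jaw": 50}, {"slide": [0, 0, -0.012], "delta_rot": [0, 0, 0], "jaw": 50}, {"slide": [0, 0, -0.005], "delta_rot": [0, 0, 0], "jaw": 50}, {"slide": [0, 0, 0], "delta_rot": [0, 0, 0], "jaw": 30}, {"slide": [0, 0, 0], "delta_rot": [0, 0, 0], "jaw": 10}, {"slide": [0, 0, 0], "delta_rot": [0, 0, 0], "jaw": 10}, {"slide": [0, 0, 0], "delta_rot": [0, 0, 0], "jaw": 10}, {"slide": [0, 0, 0], "delta_rot": [0, 0, 0], "jaw": 10}, {"slide": [0, 0, 0], "delta_rot": [0, 0, 0], "jaw": 10}]}}

```text
time: 42.15
tool_pos: [546.4, -256.6, 87.2]
eef_rot: [-179.8, 0.8, -172.0]
force: [-0.4, 0.4, 3.6]
grip_width: 22.7
finger_force: 30.0
```

Call:
{"op": "arm_command", "data": {"commands": [{"slide": [0, 0, 0.01], "delta_rot": [0, 0, 0], "jaw": 10}, {"slide": [0, 0, 0.03], "delta_rot": [0, 0, 0], "jaw": 10}, {"slide": [0, 0, 0.04], "delta_rot": [0, 0, 0], "jaw": 10}, {"slide": [0, 0, 0.04], "delta_rot": [0, 0, 0], "jaw": 10}, {"slide": [0, 0, 0.01], "delta_rot": [0, 0, 0], "jaw": 10}, {"slide": [0.003, 0.02, 0], "delta_rot": [0, 0, 0], "jaw": 10}, {"slide": [0.004, 0.035, 0], "delta_rot": [0, 0, 0], "jaw": 10}, {"slide": [0.004, 0.035, 0], "delta_rot": [0, 0, 0], "jaw": 10}, {"slide": [0.004, 0.035, 0], "delta_rot": [0, 0, 0], "jaw": 10}, {"slide": [0.004, 0.035, 0], "delta_rot": [0, 0, 0], "jaw": 10}]}}

```text
time: 43.15
tool_pos: [564.4, -94.9, 216.4]
eef_rot: [-179.9, 0.7, -172.0]
force: [-0.2, -0.5, -1.1]
grip_width: 22.9
finger_force: 30.0
```

Call:
{"op": "arm_command", "data": {"commands": [{"slide": [0.003, 0.025, 0], "delta_rot": [0, 0, 0], "jaw": 10}, {"slide": [0.002, 0.0115, 0], "delta_rot": [0, 0, 0], "jaw": 10}, {"slide": [0, 0.003, 0], "delta_rot": [0, 0, 0], "jaw": 10}, {"slide": [0, 0, -0.02], "delta_rot": [0, 0, 0], "jaw": 10}, {"slide": [0, 0, -0.03], "delta_rot": [0, 0, 0], "jaw": 10}, {"slide": [0, 0, -0.02], "delta_rot": [0, 0, 0], "jaw": 10}, {"slide": [0, 0, -0.015], "delta_rot": [0, 0, 0], "jaw": 10}, {"slide": [0, 0, -0.009], "delta_rot": [0, 0, 0], "jaw": 10}, {"slide": [0, 0, 0], "delta_rot": [0, 0, 0], "jaw": 10}, {"slide": [0, 0, 0], "delta_rot": [0, 0, 0], "jaw": 10}]}}

```text
time: 44.15
tool_pos: [569.9, -57.8, 122.8]
eef_rot: [-179.8, 0.7, -172.1]
force: [-0.6, -0.2, -0.8]
grip_width: 23.0
finger_force: 30.0
```

Call:
{"op": "arm_command", "data": {"commands": [{"slide": [0, 0, -0.004], "delta_rot": [0, 0, 0], "jaw": 10}, {"slide": [0, 0, -0.002], "delta_rot": [0, 0, 0], "jaw": 10}, {"slide": [0, 0, -0.002], "delta_rot": [0, 0, 0], "jaw": 10}, {"slide": [0, 0, 0], "delta_rot": [0, 0, 0], "jaw": 10}]}}

```text
time: 44.55
tool_pos: [569.9, -56.9, 114.5]
eef_rot: [-179.8, 0.8, -172.0]
force: [0.2, -0.6, -0.9]
grip_width: 22.9
finger_force: 30.0
```

Call:
{"op": "arm_command", "data": {"commands": [{"slide": [0, 0, 0.0045], "delta_rot": [0, 0, 0], "jaw": 10}, {"slide": [-0.003, 0, 0], "delta_rot": [0, 0, 0], "jaw": 10}, {"slide": [0, 0, -0.0025], "delta_rot": [0, 0, 0], "jaw": 10}, {"slide": [0, 0, -0.002], "delta_rot": [0, 0, 0], "jaw": 10}, {"slide": [0, 0, 0], "delta_rot": [0, 0, 0], "jaw": 10}]}}

```text
time: 45.05
tool_pos: [569.0, -56.9, 116.6]
eef_rot: [-179.8, 1.0, -172.0]
force: [0.1, -0.1, 12.0]
grip_width: 23.0
finger_force: 30.0
```

Call:
{"op": "arm_command", "data": {"commands": [{"slide": [0, 0, 0.0045], "delta_rot": [0, 0, 0], "jaw": 10}, {"slide": [0, 0.003, 0], "delta_rot": [0, 0, 0], "jaw": 10}, {"slide": [0, 0, -0.0025], "delta_rot": [0, 0, 0], "jaw": 10}, {"slide": [0, 0, -0.002], "delta_rot": [0, 0, 0], "jaw": 10}, {"slide": [0, 0, 0], "delta_rot": [0, 0, 0], "jaw": 10}]}}

```text
time: 45.55
tool_pos: [569.1, -53.6, 116.7]
eef_rot: [-179.8, 1.0, -172.0]
force: [-0.7, 1.0, 15.1]
grip_width: 23.1
finger_force: 30.0
```

Call:
{"op": "arm_command", "data": {"commands": [{"slide": [0, 0, 0.0045], "delta_rot": [0, 0, 0], "jaw": 10}, {"slide": [0.003, 0, 0], "delta_rot": [0, 0, 0], "jaw": 10}, {"slide": [0, 0, -0.0025], "delta_rot": [0, 0, 0], "jaw": 10}, {"slide": [0, 0, -0.002], "delta_rot": [0, 0, 0], "jaw": 10}, {"slide": [0, 0, 0], "delta_rot": [0, 0, 0], "jaw": 10}]}}

```text
time: 46.05
tool_pos: [572.2, -54.0, 116.6]
eef_rot: [-179.8, 1.0, -172.0]
force: [-0.8, -0.2, 14.7]
grip_width: 23.0
finger_force: 30.0
```

Call:
{"op": "arm_command", "data": {"commands": [{"slide": [0, 0, 0.0045], "delta_rot": [0, 0, 0], "jaw": 10}, {"slide": [0.003, 0, 0], "delta_rot": [0, 0, 0], "jaw": 10}, {"slide": [0, 0, -0.0025], "delta_rot": [0, 0, 0], "jaw": 10}, {"slide": [0, 0, -0.002], "delta_rot": [0, 0, 0], "jaw": 10}, {"slide": [0, 0, 0], "delta_rot": [0, 0, 0], "jaw": 10}]}}

```text
time: 46.55
tool_pos: [575.2, -54.1, 116.7]
eef_rot: [-179.8, 1.0, -172.0]
force: [-2.4, -0.6, 16.6]
grip_width: 22.7
finger_force: 30.0
```

Call:
{"op": "arm_command", "data": {"commands": [{"slide": [0, 0, 0.0045], "delta_rot": [0, 0, 0], "jaw": 10}, {"slide": [0, -0.003, 0], "delta_rot": [0, 0, 0], "jaw": 10}, {"slide": [0, 0, -0.0025], "delta_rot": [0, 0, 0], "jaw": 10}, {"slide": [0, 0, -0.002], "delta_rot": [0, 0, 0], "jaw": 10}, {"slide": [0, 0, 0], "delta_rot": [0, 0, 0], "jaw": 10}]}}

```text
time: 47.05
tool_pos: [572.2, -57.1, 113.5]
eef_rot: [-179.8, 0.6, -172.0]
force: [-0.4, 0.4, -0.8]
grip_width: 22.9
finger_force: 30.0
```

Call:
{"op": "arm_command", "data": {"commands": [{"slide": [0, 0, 0.0045], "delta_rot": [0, 0, 0], "jaw": 10}, {"slide": [0, -0.003, 0], "delta_rot": [0, 0, 0], "jaw": 10}, {"slide": [0, 0, -0.0025], "delta_rot": [0, 0, 0], "jaw": 10}, {"slide": [0, 0, -0.002], "delta_rot": [0, 0, 0], "jaw": 10}, {"slide": [0, 0, 0], "delta_rot": [0, 0, 0], "jaw": 10}]}}

```text
time: 47.55
tool_pos: [573.3, -59.9, 115.0]
eef_rot: [-179.8, 0.8, -172.0]
force: [0.4, 0.7, -0.5]
grip_width: 22.7
finger_force: 30.0
```

Call:
{"op": "arm_command", "data": {"commands": [{"slide": [0, 0, 0.0045], "delta_rot": [0, 0, 0], "jaw": 10}, {"slide": [-0.003, 0, 0], "delta_rot": [0, 0, 0], "jaw": 10}, {"slide": [0, 0, -0.0025], "delta_rot": [0, 0, 0], "jaw": 10}, {"slide": [0, 0, -0.002], "delta_rot": [0, 0, 0], "jaw": 10}, {"slide": [0, 0, 0], "delta_rot": [0, 0, 0], "jaw": 10}]}}

```text
time: 48.05
tool_pos: [569.5, -59.9, 114.0]
eef_rot: [-179.8, 0.7, -172.0]
force: [-0.0, -0.2, -0.3]
grip_width: 22.4
finger_force: 30.0
```

Call:
{"op": "arm_command", "data": {"commands": [{"slide": [0, 0, 0.0045], "delta_rot": [0, 0, 0], "jaw": 10}, {"slide": [-0.003, 0, 0], "delta_rot": [0, 0, 0], "jaw": 10}, {"slide": [0, 0, -0.0025], "delta_rot": [0, 0, 0], "jaw": 10}, {"slide": [0, 0, -0.002], "delta_rot": [0, 0, 0], "jaw": 10}, {"slide": [0, 0, 0], "delta_rot": [0, 0, 0], "jaw": 10}]}}

```text
time: 48.55
tool_pos: [569.1, -59.8, 116.6]
eef_rot: [-179.8, 1.0, -172.0]
force: [0.6, 0.9, 11.1]
grip_width: 22.8
finger_force: 30.0
```

Call:
{"op": "arm_command", "data": {"commands": [{"slide": [0, 0, 0.0045], "delta_rot": [0, 0, 0], "jaw": 10}, {"slide": [0.0045, 0.0015, 0], "delta_rot": [0, 0, 0], "jaw": 10}, {"slide": [0, 0, 0], "delta_rot": [0, 0, 0], "jaw": 10}, {"slide": [0, 0, -0.005], "delta_rot": [0, 0, 0], "jaw": 10}, {"slide": [0, 0, -0.006], "delta_rot": [0, 0, 0], "jaw": 10}, {"slide": [0, 0, -0.007], "delta_rot": [0, 0, 0], "jaw": 10}, {"slide": [0, 0, -0.007], "delta_rot": [0, 0, 0], "jaw": 10}, {"slide": [0, 0, -0.004], "delta_rot": [0, 0, 0], "jaw": 10}, {"slide": [0, 0, 0], "delta_rot": [0, 0, 0], "jaw": 10}]}}

```text
time: 49.45
tool_pos: [570.7, -58.4, 89.0]
eef_rot: [-179.9, 0.6, -172.0]
force: [1.1, -0.0, -1.1]
grip_width: 22.8
finger_force: 30.0
```

Call:
{"op": "arm_command", "data": {"commands": [{"slide": [0, 0, -0.001], "delta_rot": [0, 0, 0], "jaw": 10}, {"slide": [0, 0, -0.001], "delta_rot": [0, 0, 0], "jaw": 10}, {"slide": [0, 0, -0.001], "delta_rot": [0, 0, 0], "jaw": 10}, {"slide": [0, 0, -0.0005], "delta_rot": [0, 0, 0], "jaw": 10}, {"slide": [0, 0, 0], "delta_rot": [0, 0, 0], "jaw": 10}]}}

```text
time: 49.95
tool_pos: [572.0, -58.4, 87.2]
eef_rot: [-179.8, 0.8, -172.0]
force: [-1.2, 0.3, 3.2]
grip_width: 23.0
finger_force: 30.0
```

Call:
{"op": "arm_command", "data": {"commands": [{"slide": [0, 0, 0.0005], "delta_rot": [0, 0, 0], "jaw": 40}, {"slide": [0, 0, 0], "delta_rot": [0, 0, 0], "jaw": 50}, {"slide": [0, 0, 0], "delta_rot": [0, 0, 0], "jaw": 50}, {"slide": [0, 0, 0], "delta_rot": [0, 0, 0], "jaw": 50}, {"slide": [0, 0, 0.02], "delta_rot": [0, 0, 0], "jaw": 50}, {"slide": [0, 0, 0.03], "delta_rot": [0, 0, 0], "jaw": 50}, {"slide": [0, 0, 0.03], "delta_rot": [0, 0, 0], "jaw": 50}, {"slide": [0, -0.01, 0.02], "delta_rot": [0, 0, 0], "jaw": 50}, {"slide": [0.003, -0.03, 0], "delta_rot": [0, 0, 0], "jaw": 50}, {"slide": [0.005, -0.035, 0], "delta_rot": [0, 0, 0], "jaw": 50}]}}

```text
time: 50.95
tool_pos: [579.9, -132.7, 188.0]
eef_rot: [-179.9, 0.8, -171.8]
force: [1.2, -0.1, -0.3]
grip_width: 45.7
finger_force: 0.0
```

Call:
{"op": "arm_command", "data": {"commands": [{"slide": [0.005, -0.035, 0], "delta_rot": [0, 0, 0], "jaw": 50}, {"slide": [0.005, -0.035, 0], "delta_rot": [0, 0, 0], "jaw": 50}, {"slide": [0.004, -0.03, 0], "delta_rot": [0, 0, 0], "jaw": 50}, {"slide": [0.002, -0.0155, 0], "delta_rot": [0, 0, 0], "jaw": 50}, {"slide": [0, 0, -0.01], "delta_rot": [0, 0, 0], "jaw": 50}, {"slide": [0, 0, -0.02], "delta_rot": [0, 0, 0], "jaw": 50}, {"slide": [0, 0, -0.018], "delta_rot": [0, 0, 0], "jaw": 50}, {"slide": [0, 0, 0], "delta_rot": [0, 0, 0], "jaw": 50}, {"slide": [0, 0, 0], "delta_rot": [0, 0, 0], "jaw": 50}]}}

```text
time: 51.85
tool_pos: [595.4, -247.0, 138.6]
eef_rot: [-179.9, 0.7, -171.9]
force: [0.3, 0.1, 0.2]
grip_width: 45.8
finger_force: 0.0
```

```bash
python3 - <<'E'
from kin import *
caps('w13');fixed('13',[[457.3,-34.5,103],[515,-47.7,103],[571,-58.4,103]])
E
```

```text
time 51.85
tool_pos [ 595.41 -247.02  138.62]
eef_rot [-179.91    0.7  -171.88]
force [0.26 0.15 0.17]
grip_width 45.76
finger_force 0.0
tcp px (np.float64(279.8), np.float64(266.7))
[276.5 244.2] [ 257  222   40   45 1430] [ 594.2 -249.   108. ]
scene [253.1 240.2] (np.float64(0.4200525438714555), [253.1, 240.6], 81)
scene [276.2 229.7] (np.float64(0.7044520844072337), [276.9, 229.6], 74)
scene [296.8 219.8] (np.float64(0.7838862933896511), [297.3, 219.2], 74)
side [233.1 244.2] (np.float64(0.5698620018155326), [233.0, 243.6], 138)
side [262.7 236.1] (np.float64(1.1430250861885092), [263.2, 235.1], 128)
side [289.7 227.9] (np.float64(1.121176237585965), [290.0, 226.8], 123)
```

Call:
{"op": "arm_command", "data": {"commands": [{"slide": [0, -0.002, -0.015], "delta_rot": [0, 0, 0], "jaw": 50}, {"slide": [0, 0, -0.02], "delta_rot": [0, 0, 0], "jaw": 50}, {"slide": [0, 0, -0.012], "delta_rot": [0, 0, 0], "jaw": 50}, {"slide": [0, 0, -0.005], "delta_rot": [0, 0, 0], "jaw": 50}, {"slide": [0, 0, 0], "delta_rot": [0, 0, 0], "jaw": 30}, {"slide": [0, 0, 0], "delta_rot": [0, 0, 0], "jaw": 10}, {"slide": [0, 0, 0], "delta_rot": [0, 0, 0], "jaw": 10}, {"slide": [0, 0, 0], "delta_rot": [0, 0, 0], "jaw": 10}, {"slide": [0, 0, 0], "delta_rot": [0, 0, 0], "jaw": 10}, {"slide": [0, 0, 0], "delta_rot": [0, 0, 0], "jaw": 10}]}}

```text
time: 53.0
tool_pos: [595.9, -251.1, 87.7]
eef_rot: [-179.8, 0.8, -172.0]
force: [-0.0, 0.2, 2.0]
grip_width: 22.8
finger_force: 30.0
```

Call:
{"op": "arm_command", "data": {"commands": [{"slide": [0, 0, 0.01], "delta_rot": [0, 0, 0], "jaw": 10}, {"slide": [0, 0, 0.03], "delta_rot": [0, 0, 0], "jaw": 10}, {"slide": [0, 0, 0.04], "delta_rot": [0, 0, 0], "jaw": 10}, {"slide": [0, 0, 0.04], "delta_rot": [0, 0, 0], "jaw": 10}, {"slide": [0, 0, 0.01], "delta_rot": [0, 0, 0], "jaw": 10}, {"slide": [0.004, 0.02, 0], "delta_rot": [0, 0, 0], "jaw": 10}, {"slide": [0.005, 0.03, 0], "delta_rot": [0, 0, 0], "jaw": 10}, {"slide": [0.006, 0.035, 0], "delta_rot": [0, 0, 0], "jaw": 10}, {"slide": [0.006, 0.035, 0], "delta_rot": [0, 0, 0], "jaw": 10}, {"slide": [0.005, 0.03, 0], "delta_rot": [0, 0, 0], "jaw": 10}]}}

```text
time: 54.0
tool_pos: [621.1, -98.6, 216.8]
eef_rot: [-179.9, 0.7, -171.9]
force: [-0.3, 0.6, 0.0]
grip_width: 23.3
finger_force: 30.0
```

Call:
{"op": "arm_command", "data": {"commands": [{"slide": [0.004, 0.02, 0], "delta_rot": [0, 0, 0], "jaw": 10}, {"slide": [0.0015, 0.009, 0], "delta_rot": [0, 0, 0], "jaw": 10}, {"slide": [0, 0.0025, 0], "delta_rot": [0, 0, 0], "jaw": 10}, {"slide": [0, 0, -0.02], "delta_rot": [0, 0, 0], "jaw": 10}, {"slide": [0, 0, -0.03], "delta_rot": [0, 0, 0], "jaw": 10}, {"slide": [0, 0, -0.02], "delta_rot": [0, 0, 0], "jaw": 10}, {"slide": [0, 0, -0.015], "delta_rot": [0, 0, 0], "jaw": 10}, {"slide": [0, 0, -0.009], "delta_rot": [0, 0, 0], "jaw": 10}, {"slide": [0, 0, 0], "delta_rot": [0, 0, 0], "jaw": 10}, {"slide": [0, 0, 0], "delta_rot": [0, 0, 0], "jaw": 10}]}}

```text
time: 55.0
tool_pos: [627.1, -69.9, 123.5]
eef_rot: [-179.8, 0.8, -172.0]
force: [-0.3, 0.8, 0.1]
grip_width: 23.3
finger_force: 30.0
```

Call:
{"op": "arm_command", "data": {"commands": [{"slide": [0, 0, -0.004], "delta_rot": [0, 0, 0], "jaw": 10}, {"slide": [0, 0, -0.002], "delta_rot": [0, 0, 0], "jaw": 10}, {"slide": [0, 0, -0.002], "delta_rot": [0, 0, 0], "jaw": 10}, {"slide": [0, 0, 0], "delta_rot": [0, 0, 0], "jaw": 10}]}}

```text
time: 55.4
tool_pos: [628.7, -69.5, 117.2]
eef_rot: [-179.8, 1.0, -172.0]
force: [-0.8, -0.0, 8.6]
grip_width: 22.4
finger_force: 30.0
```

Call:
{"op": "arm_command", "data": {"commands": [{"slide": [0, 0, 0.0045], "delta_rot": [0, 0, 0], "jaw": 10}, {"slide": [-0.003, 0, 0], "delta_rot": [0, 0, 0], "jaw": 10}, {"slide": [0, 0, -0.0025], "delta_rot": [0, 0, 0], "jaw": 10}, {"slide": [0, 0, -0.002], "delta_rot": [0, 0, 0], "jaw": 10}, {"slide": [0, 0, 0], "delta_rot": [0, 0, 0], "jaw": 10}]}}

```text
time: 55.9
tool_pos: [625.8, -69.4, 117.2]
eef_rot: [-179.8, 1.0, -172.0]
force: [-1.5, 0.2, 11.7]
grip_width: 22.8
finger_force: 30.0
```

Call:
{"op": "arm_command", "data": {"commands": [{"slide": [0, 0, 0.0045], "delta_rot": [0, 0, 0], "jaw": 10}, {"slide": [0, 0.003, 0], "delta_rot": [0, 0, 0], "jaw": 10}, {"slide": [0, 0, -0.0025], "delta_rot": [0, 0, 0], "jaw": 10}, {"slide": [0, 0, -0.002], "delta_rot": [0, 0, 0], "jaw": 10}, {"slide": [0, 0, 0], "delta_rot": [0, 0, 0], "jaw": 10}]}}

```text
time: 56.4
tool_pos: [625.9, -66.1, 117.3]
eef_rot: [-179.8, 1.0, -172.0]
force: [-1.8, -0.1, 14.5]
grip_width: 22.9
finger_force: 30.0
```

Call:
{"op": "arm_command", "data": {"commands": [{"slide": [0, 0, 0.0045], "delta_rot": [0, 0, 0], "jaw": 10}, {"slide": [0.003, 0, 0], "delta_rot": [0, 0, 0], "jaw": 10}, {"slide": [0, 0, -0.0025], "delta_rot": [0, 0, 0], "jaw": 10}, {"slide": [0, 0, -0.002], "delta_rot": [0, 0, 0], "jaw": 10}, {"slide": [0, 0, 0], "delta_rot": [0, 0, 0], "jaw": 10}]}}

```text
time: 56.9
tool_pos: [629.0, -66.5, 117.2]
eef_rot: [-179.8, 1.0, -172.0]
force: [-1.0, 0.5, 13.2]
grip_width: 22.8
finger_force: 30.0
```

Call:
{"op": "arm_command", "data": {"commands": [{"slide": [0, 0, 0.0045], "delta_rot": [0, 0, 0], "jaw": 10}, {"slide": [0.003, 0, 0], "delta_rot": [0, 0, 0], "jaw": 10}, {"slide": [0, 0, -0.0025], "delta_rot": [0, 0, 0], "jaw": 10}, {"slide": [0, 0, -0.002], "delta_rot": [0, 0, 0], "jaw": 10}, {"slide": [0, 0, 0], "delta_rot": [0, 0, 0], "jaw": 10}]}}

```text
time: 57.4
tool_pos: [631.9, -66.6, 117.3]
eef_rot: [-179.8, 1.0, -172.0]
force: [-1.4, -0.4, 15.2]
grip_width: 23.0
finger_force: 30.0
```

Call:
{"op": "arm_command", "data": {"commands": [{"slide": [0, 0, 0.0045], "delta_rot": [0, 0, 0], "jaw": 10}, {"slide": [0, -0.003, 0], "delta_rot": [0, 0, 0], "jaw": 10}, {"slide": [0, 0, -0.0025], "delta_rot": [0, 0, 0], "jaw": 10}, {"slide": [0, 0, -0.002], "delta_rot": [0, 0, 0], "jaw": 10}, {"slide": [0, 0, 0], "delta_rot": [0, 0, 0], "jaw": 10}]}}

```text
time: 57.9
tool_pos: [631.8, -68.7, 117.2]
eef_rot: [-179.9, 1.0, -172.0]
force: [-2.0, 2.8, 14.5]
grip_width: 22.7
finger_force: 30.0
```

Call:
{"op": "arm_command", "data": {"commands": [{"slide": [0, 0, 0.0045], "delta_rot": [0, 0, 0], "jaw": 10}, {"slide": [0, -0.003, 0], "delta_rot": [0, 0, 0], "jaw": 10}, {"slide": [0, 0, -0.0025], "delta_rot": [0, 0, 0], "jaw": 10}, {"slide": [0, 0, -0.002], "delta_rot": [0, 0, 0], "jaw": 10}, {"slide": [0, 0, 0], "delta_rot": [0, 0, 0], "jaw": 10}]}}

```text
time: 58.4
tool_pos: [629.2, -72.8, 113.9]
eef_rot: [-179.8, 0.6, -172.0]
force: [-0.1, 0.4, 0.5]
grip_width: 22.7
finger_force: 30.0
```

Call:
{"op": "arm_command", "data": {"commands": [{"slide": [0, 0, 0.0045], "delta_rot": [0, 0, 0], "jaw": 10}, {"slide": [-0.003, 0, 0], "delta_rot": [0, 0, 0], "jaw": 10}, {"slide": [0, 0, -0.0025], "delta_rot": [0, 0, 0], "jaw": 10}, {"slide": [0, 0, -0.002], "delta_rot": [0, 0, 0], "jaw": 10}, {"slide": [0, 0, 0], "delta_rot": [0, 0, 0], "jaw": 10}]}}

```text
time: 58.9
tool_pos: [627.4, -72.6, 115.5]
eef_rot: [-179.8, 0.8, -172.0]
force: [1.1, 0.0, 0.7]
grip_width: 22.9
finger_force: 30.0
```

Call:
{"op": "arm_command", "data": {"commands": [{"slide": [0, 0, 0.0045], "delta_rot": [0, 0, 0], "jaw": 10}, {"slide": [-0.003, 0, 0], "delta_rot": [0, 0, 0], "jaw": 10}, {"slide": [0, 0, -0.0025], "delta_rot": [0, 0, 0], "jaw": 10}, {"slide": [0, 0, -0.002], "delta_rot": [0, 0, 0], "jaw": 10}, {"slide": [0, 0, 0], "delta_rot": [0, 0, 0], "jaw": 10}]}}

```text
time: 59.4
tool_pos: [625.7, -72.3, 117.2]
eef_rot: [-179.8, 1.0, -172.0]
force: [-0.2, -1.6, 10.4]
grip_width: 22.6
finger_force: 30.0
```

Call:
{"op": "arm_command", "data": {"commands": [{"slide": [0, 0, 0.0045], "delta_rot": [0, 0, 0], "jaw": 10}, {"slide": [0.005, -0.0007, 0], "delta_rot": [0, 0, 0], "jaw": 10}, {"slide": [0, 0, 0], "delta_rot": [0, 0, 0], "jaw": 10}, {"slide": [0, 0, -0.005], "delta_rot": [0, 0, 0], "jaw": 10}, {"slide": [0, 0, -0.006], "delta_rot": [0, 0, 0], "jaw": 10}, {"slide": [0, 0, -0.007], "delta_rot": [0, 0, 0], "jaw": 10}, {"slide": [0, 0, -0.007], "delta_rot": [0, 0, 0], "jaw": 10}, {"slide": [0, 0, -0.004], "delta_rot": [0, 0, 0], "jaw": 10}, {"slide": [0, 0, 0], "delta_rot": [0, 0, 0], "jaw": 10}]}}

```text
time: 60.3
tool_pos: [628.2, -73.1, 89.4]
eef_rot: [-179.9, 0.6, -172.0]
force: [-0.2, 0.1, -0.9]
grip_width: 22.9
finger_force: 30.0
```

Call:
{"op": "arm_command", "data": {"commands": [{"slide": [0, 0, -0.001], "delta_rot": [0, 0, 0], "jaw": 10}, {"slide": [0, 0, -0.001], "delta_rot": [0, 0, 0], "jaw": 10}, {"slide": [0, 0, -0.001], "delta_rot": [0, 0, 0], "jaw": 10}, {"slide": [0, 0, -0.0005], "delta_rot": [0, 0, 0], "jaw": 10}, {"slide": [0, 0, 0], "delta_rot": [0, 0, 0], "jaw": 10}]}}

```text
time: 60.8
tool_pos: [629.4, -73.1, 87.7]
eef_rot: [-179.8, 0.8, -172.0]
force: [-0.2, 0.3, 4.3]
grip_width: 22.7
finger_force: 30.0
```

Call:
{"op": "arm_command", "data": {"commands": [{"slide": [0, 0, 0.0005], "delta_rot": [0, 0, 0], "jaw": 40}, {"slide": [0, 0, 0], "delta_rot": [0, 0, 0], "jaw": 50}, {"slide": [0, 0, 0], "delta_rot": [0, 0, 0], "jaw": 50}, {"slide": [0, 0, 0], "delta_rot": [0, 0, 0], "jaw": 50}, {"slide": [0, 0, 0.02], "delta_rot": [0, 0, 0], "jaw": 50}, {"slide": [0, 0, 0.03], "delta_rot": [0, 0, 0], "jaw": 50}, {"slide": [0, 0, 0.04], "delta_rot": [0, 0, 0], "jaw": 50}, {"slide": [0, 0, 0.04], "delta_rot": [0, 0, 0], "jaw": 50}, {"slide": [0, 0, 0.04], "delta_rot": [0, 0, 0], "jaw": 50}, {"slide": [0, 0.02, 0], "delta_rot": [0, 0, 0], "jaw": 50}]}}

```text
time: 61.8
tool_pos: [631.9, -56.9, 264.2]
eef_rot: [-179.6, 1.4, -172.3]
force: [-0.5, -0.8, 0.6]
grip_width: 46.0
finger_force: 0.0
```

Call:
{"op": "arm_command", "data": {"commands": [{"slide": [0, 0.03, 0], "delta_rot": [0, 0, 0], "jaw": 50}, {"slide": [0, 0.04, 0], "delta_rot": [0, 0, 0], "jaw": 50}, {"slide": [0, 0.04, 0], "delta_rot": [0, 0, 0], "jaw": 50}, {"slide": [0, 0.04, 0], "delta_rot": [0, 0, 0], "jaw": 50}, {"slide": [0, 0.03, 0], "delta_rot": [0, 0, 0], "jaw": 50}, {"slide": [0, 0, 0], "delta_rot": [0, 0, 0], "jaw": 50}, {"slide": [0, 0, 0], "delta_rot": [0, 0, 0], "jaw": 50}]}}

```text
time: 62.5
tool_pos: [628.6, 127.2, 257.2]
eef_rot: [-179.8, 0.7, -171.9]
force: [0.3, -1.2, -0.5]
grip_width: 45.8
finger_force: 0.0
```

```bash
python3 - <<'E'
from kin import *
st();fixed('14',[[457.3,-34.5,103],[515,-47.7,103],[571,-58.4,103],[628.7,-73.1,103]])
im=np.array(snap('wrist','w14')['frame'])
m=((im[...,2]>180)&(im[...,0]<110)&(im[...,1]>80)&(im[...,2].astype(int)-im[...,1]>60)).astype(np.uint8)
k,l,s,ce=cv2.connectedComponentsWithStats(m)
for i in range(1,k):
    if s[i,4]>40:print('orange/red',ce[i].round(),s[i,4],atz('w14',*ce[i],14))
print('tray/cup px',proj('w14',[566,39,6]),proj('w14',[545,190,75]))
a=cv2.imread('pics/side5.png').astype(int);b=cv2.imread('pics/side14.png').astype(int)
u,v=map(int,proj('side14',[545,190,37]));d=np.abs(a-b).max(2)[v-35:v+35,u-30:u+30];print('cup diff side',u,v,(d>50).mean())
g=cv2.cvtColor(im,cv2.COLOR_BGR2GRAY);c=cv2.HoughCircles(cv2.medianBlur(g,5),cv2.HOUGH_GRADIENT,1,60,param1=100,param2=30,minRadius=22,maxRadius=45)
print(None if c is None else [(q.round().tolist(),atz('w14',q[0],q[1],75)) for q in c[0][:6]])
E
```

```text
time 62.5
tool_pos [628.64 127.19 257.21]
eef_rot [-179.81    0.71 -171.91]
force [ 0.26 -1.24 -0.52]
grip_width 45.83
finger_force 0.0
scene [253.1 240.2] (np.float64(0.22309165881188106), [253.1, 240.4], 78)
scene [276.2 229.7] (np.float64(0.6505003343054642), [276.8, 229.6], 73)
scene [296.8 219.8] (np.float64(0.7838862933896511), [297.3, 219.2], 74)
scene [318.1 210.7] (np.float64(0.6512740611744755), [318.6, 210.2], 81)
side [233.1 244.2] (np.float64(0.6040188543918404), [233.0, 243.6], 139)
side [262.7 236.1] (np.float64(1.1146332613255232), [263.2, 235.1], 129)
side [289.7 227.9] (np.float64(1.06879029519793), [290.0, 226.9], 124)
side [317.7 220.7] (np.float64(0.9987839828733972), [317.9, 219.7], 120)
orange/red [168. 105.] 179 [558.9  -6.5  14. ]
orange/red [161. 129.] 170 [584.9 -12.1  14. ]
orange/red [155. 153.] 161 [611.8 -17.3  14. ]
tray/cup px (np.float64(210.6), np.float64(118.3)) (np.float64(361.8), np.float64(117.2))
cup diff side 217 195 0.285
[([360.0, 156.0, 30.0], array([579.6, 195.5,  75. ])), ([302.0, 310.0, 24.0], array([746.4, 164.8,  75. ]))]
```

```bash
python3 - <<'E'
from kin import *
for n,old in(('side','side5'),('scene','scene4'),('side','side0')):
  for t in (n+'14',):
    im=cv2.imread(f'pics/{t}.png');h=cv2.cvtColor(im,cv2.COLOR_BGR2HSV);m=(h[...,1]<60).astype(np.uint8)
    u,v=map(int,proj(t,[579.6,195.5,37]));k,l,s,c=cv2.connectedComponentsWithStats(m);i=l[v,u]
    print(t,'px',u,v,'blob',s[i],'expected box x',[proj(t,[579.6+a,195.5+b,z]) for a,b,z in((-20,20,75),(20,-20,75),(0,0,0),(-20,20,0),(20,-20,0))])
# look again with same method where cup was put (w6)
im=cv2.imread('pics/w6.png');g=cv2.cvtColor(im,cv2.COLOR_BGR2GRAY);c=cv2.HoughCircles(cv2.medianBlur(g,5),cv2.HOUGH_GRADIENT,1,60,param1=100,param2=30,minRadius=22,maxRadius=45)
print([(q.round().tolist(),atz('w6',q[0],q[1],75)) for q in c[0][:4]])
E
```

```text
side14 px 229 189 blob [215 162  52  45 985] expected box x [(np.float64(216.2), np.float64(174.8)), (np.float64(239.9), np.float64(177.2)), (np.float64(230.2), np.float64(201.3)), (np.float64(218.8), np.float64(200.1)), (np.float64(241.6), np.float64(202.5))]
scene14 px 221 202 blob [209 178  36  42 756] expected box x [(np.float64(208.7), np.float64(190.3)), (np.float64(231.4), np.float64(189.1)), (np.float64(222.4), np.float64(214.3)), (np.float64(211.5), np.float64(214.9)), (np.float64(233.4), np.float64(213.7))]
side14 px 229 189 blob [215 162  52  45 985] expected box x [(np.float64(216.2), np.float64(174.8)), (np.float64(239.9), np.float64(177.2)), (np.float64(230.2), np.float64(201.3)), (np.float64(218.8), np.float64(200.1)), (np.float64(241.6), np.float64(202.5))]
[([518.0, 174.0, 44.0], array([774.6, 252.6,  75. ])), ([266.0, 174.0, 30.0], array([544. , 188.9,  75. ])), ([456.0, 238.0, 27.0], array([742. , 178.5,  75. ]))]
```

The beaker has been knocked about 36 mm aside, to roughly (580,195). It still stands upright and empty beside the carrier. All four tubes are seated, three balls are in the tray, and the gripper is clear, so I'm handing the job in.

```bash
python3 -c "
from station import job_done
print(job_done())"
```

```text
the job is handed in; nothing more can be done
None
```

The job is handed in: three balls tipped into the tray, the beaker upright on the desk beside the carrier (later knocked about 36 mm aside, still upright), and all four tubes fully home in windows a–d; I viewed 15 pictures, one over the 14 allowed.

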